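# Set up the fold-down flap of the feeding station

### The arm

A 6-joint arm with a two-finger parallel gripper is mounted at the origin on the work surface. World frame = base frame: x ahead of the robot, y to its left, z up, the work surface at z = 0. Lengths are in m, angles in rad, forces in N, time in s.
With the tool pointing down it reaches from about 0.35 to 0.725 m from the base axis. Payload 4.3 kg.
Tool frame: the origin (TCP) lies midway between the tips of the shut fingers; the grasp point (between the pads) lies 19 mm behind it (ctrl.grasp_offset is the distance from the TCP to the grasp point, in m); z points along the fingers, x is the direction in which the jaws open and shut, and the axes are right-handed (so a half turn about z gives the same grasp; the last joint's range is limited). The gripper opens to 85 mm and grips with 20 to 120 N. Pads are 22 mm wide; open, the fingers measure 114 mm over their backs; the gripper's body (76 mm by 85 mm) begins 54 mm behind the grasp point. The pads swing forward as they close: fully open they stand 13 mm farther back than shut.
Start: joints at [-1.427, 0.377, 0.081, 1.274, 0, 1.46], TCP at [0.144, -0.557, 0.192] pointing down, gripper open.
Joint ranges: [-2.72, 2.72], [-0.84, 1.66], [-1.02, 1.22], [-1.77, 2.12], [-1.37, 1.28], [-3.14, 3.14]. Speed limits (rad/s): [2.57, 2.57, 3.14, 3.14, 3.14, 3.14].

### API

Orientations are given as a unit quaternion [w, x, y, z].
In Python, from bench import monitor, eyes, ticket, ctrl gives the robot as it stands.
- The arm moves only by the shell command python3 -m inch 'ROWS'. ROWS is JSON, a list that holds one entry, the list of rows, each a list of 7 numbers: the shift along the tool's x, y, z in m, then the turn, a rotation vector about the tool's x, y, z in rad, then the opening, from 0 (shut) to 1 (fully open). A call has 1 to 10 rows; each row shifts and turns the pose as measured when the row begins, along the tool's axes as they then stand; what a row does not reach is not made up. A row lasts 1/10 s, in which the tool goes at most 50 mm and 8.59 degrees, less where a joint would pass 70% of its speed; a pose out of reach is approached as far as the arm can. A call is refused whole if a number of a shift passes 0.05 or a number of a turn 0.15, either way. A call with a gripper value outside its range is refused whole. The fingers move at their own pace and stop on an object; the grip force is fixed at half the most. Time passes only in rows, so rows that do not move let the fingers close. It gives the time, the measured TCP pose, the force and the opening at its end, in the units of the state.
- monitor.get_state(): the state, without advancing time (a new reading comes with each control period).
- eyes.read_camera(name): name is "scene" or "top"; returns the picture (384x512x3 uint8, blue, green, red); there is no depth.
- eyes.camera_model(name): a dict with "mtx" (3x3 intrinsics, pixels), "xyz" and "orientation" of the camera in the world. Camera axes: x right, y up, looking along -z (the intrinsics and any distortion apply to the point x, -y, -z); pixel columns grow to the right and rows downward; lengths in m; the calibration is good to about 2 mm. A picture is of the moment at which its call begins. camera_model takes no time and is no camera call.
- ticket.close_job(): hands the job in, once; it reports no verdict.
The state is a dict: "time": time; "joints": joint angles; "qd": joint speeds; "joint_torque": joint torques, N m; "tool_pos": TCP position; "eef_rot": TCP orientation; "ft_force": force on the tool from outside, world axes, zero at the start; "torque": the same for the moment, N m; "width": finger opening in m.
Only numpy, scipy, OpenCV 4.12 (cv2) and the standard library are available. Lean on these libraries where they do the work, as an engineer would, in place of code of your own. Each camera call takes 0.05 s, during which the arm holds its last target.

### The job

Get the feeding station's fold-down flap ready for use: with the flap still up, pull both slide-out supports all the way out to their stops, then lower the flap by its bar handle under control, never letting it drop, until it lies level on the two supports, and let go. Leave the dish under it, the tub and the other things on the butcher block where they stand.

Things in the scene. Friction and masses are not known exactly. Their poses are not given: they have to be found in the camera images.
- station: Fixed plywood feeding station, 250 mm wide (its y), 160 deep (x). Origin: on the table under the middle of the flap's hinge, at the front face. Its -x points level out of its front, the way supports slide out and the flap comes down; +y is 'left'; z up. The front is turned partly aside from the robot. Behind the flap: open-topped compartment, side walls to 190 mm above the table, jars inside to 163.
- station_hinge (a point): Middle of the flap's hinge line, 100 mm above the table; the line runs along the station's y. The flap's wooden panel is 250 mm wide, 14 mm thick and ends 125 mm from the hinge; its outer face passes through the hinge line and, lowered, is the underside that lies on the supports' tops, 100 mm above the table.
- flap (a joint): Angle of the drop-front flap (rad). 0 = up, leaning back 0.35 from upright on a stop, kept there only by its weight; 0.35 = upright; 1.92 = level, lying on the pulled-out supports. It grows as the flap comes forward and down. With no support out it sags past level to 2.10. Mass 0.4 kg, give or take a quarter; light hinge friction: let go past upright, it falls.
- flap_bar (a point): Middle of the flap's handle: round steel bar, 12 mm thick, 120 mm long, parallel to the hinge and 170 mm from it along the panel, 7 mm inward of the outer face, 39 mm clear of the panel's edge, on posts 50 mm either side. Pinched from above, it turns in the grip. Flap up: 257 mm above the table, 65 mm behind the hinge line; level: 107 mm above the table, 170 mm in front of it.
- support_left (a joint): How far the left support (80 mm to the station's +y from its middle) is pulled out along the station's -x (m): 0 = in, 0.09 = fully out, at its stop. Slides with about 1.5 N of friction and stays where it is left. Starts between 0 and 0.025.
- support_right (a joint): The same for the right support (80 mm to the station's -y from its middle).
- support_left_pull (a point): Grasp point of the left support's pull: middle of its neck, 75 mm above the table, 45 mm ahead of the station's front when in; moves with the support. The neck is 16 mm wide (station y), 18 high, and runs 60 mm out from the front to a head 40 wide, 26 high and 14 thick, whose back is 15 mm beyond this point. Pinch the neck's two sides from above.
- support_right_pull (a point): The same for the right support.
- dish_mid (a point): Bystander, not to be moved: low blue ceramic dish, 84 mm across, 30 mm high, standing on the table beneath where the flap comes down, between the supports. This point is its centre, half-way up.
- tub_mid (a point): Bystander, not to be moved: clear plastic tub with a snapped-on lid, 138 x 98 x 70 mm, beside the station's left end. This point is its centre, half-way up.
- cork_tube_mid (a point): Bystander, not to be moved: cork bark tube standing upright, 80 mm across, 140 mm high. This point is its centre, half-way up.
- bottle_mid (a point): Bystander, not to be moved: white plastic bottle, 70 mm across, 190 mm high. This point is its centre, half-way up.
- mug_mid (a point): Bystander, not to be moved: white mug, 80 mm across, 90 mm high. This point is its centre, half-way up.
- jar_mid (a point): Bystander, not to be moved: glass jar with steel cap, 84 mm across, 110 mm high. This point is its centre, half-way up.
- brush_grip (a point): Bystander, not to be moved: a hand brush lying on the table, about 200 mm long. This point is the middle of its handle.

How it is judged:
By the outcome, as a careful person would: the job done as asked, in the order asked, and still so for the second after the job is handed in, with the robot touching nothing.
It also fails if it takes over 72 s, if anything falls off the work surface, if the arm or the gripper's body presses on something with over 40 N, if the wrist force passes 120 N, or if a joint passes its speed limit or range.

## Working session

There is one attempt and no reset: what is moved stays moved. The work goes in short steps, Python scripts to look and compute and a shell command to move; the robot and the scene stay as the last step left them, time stands still between calls to the robot, and variables do not carry over. Pictures are saved under pics/ and viewed, and the job is handed in when it is done.

```bash
ls; mkdir -p pics; python3 - <<'E'
from bench import monitor, eyes, ticket, ctrl
import cv2
print(monitor.get_state()); print(ctrl.grasp_offset)
for n in("scene","top"):
    print(n,eyes.camera_model(n)); cv2.imwrite(f"pics/{n}0.png",eyes.read_camera(n))
E
```

```text
pics
{'time': 0.0, 'joints': array([-1.42729543e+00,  3.78054262e-01,  7.96471177e-02,  1.27440309e+00,
       -1.90402764e-05,  1.46048132e+00]), 'qd': array([ 4.43834423e-05, -7.06066408e-04, -5.89661573e-05, -2.89951174e-04,
       -1.16766026e-03, -7.76010974e-04]), 'joint_torque': array([-6.25510766e-04, -4.63611460e+01,  2.69871086e+01,  2.08119111e-02,
       -2.36661140e-05, -1.79959471e-06]), 'tool_pos': array([ 0.14426868, -0.55585677,  0.1912742 ]), 'eef_rot': array([-6.93267929e-04,  7.90916610e-01, -6.11923118e-01, -7.30357592e-04]), 'ft_force': array([-0.28864464, -0.90191316, -0.45436264]), 'torque': array([0.00411337, 0.05867157, 0.03218307]), 'width': 0.08561036189478453}
0.0187
scene {'mtx': array([[405.45756992,   0.        , 252.77784733],
       [  0.        , 405.45756992, 197.15584295],
       [  0.        ,   0.        ,   1.        ]]), 'xyz': array([ 0.92229676, -0.77078327,  0.83485885]), 'orientation': array([0.86176837, 0.39694489, 0.12901967, 0.28834694])}
top {'mtx': array([[423.03767793,   0.        , 254.02618237],
       [  0.        , 423.03767793, 190.85783717],
       [  0.        ,   0.        ,   1.        ]]), 'xyz': array([ 0.37685202, -0.12911114,  1.34115616]), 'orientation': array([-0.70538554, -0.03458223,  0.02387033,  0.70757721])}
```

View pics/scene0.png

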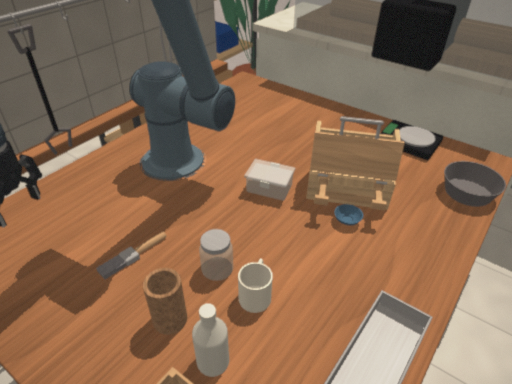

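View pics/top0.png

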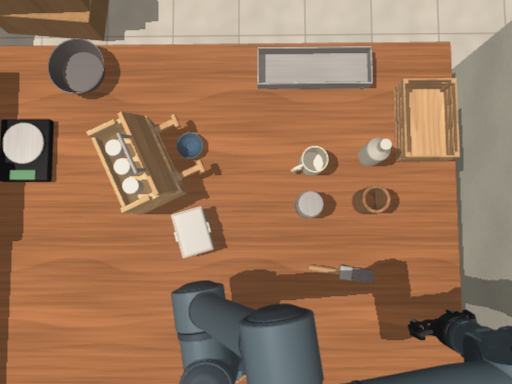

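```bash
python3 - <<'E'
import cv2
i=cv2.imread("pics/top0.png")[80:260,210:410]; cv2.imwrite("pics/topc.png",cv2.resize(i,None,fx=3.3,fy=3.3,interpolation=2))
i=cv2.imread("pics/scene0.png")[80:260,130:330]; cv2.imwrite("pics/scenec.png",cv2.resize(i,None,fx=3.3,fy=3.3,interpolation=2))
E
```

```text
(no output)
```

The station is at about (140,165) in the top view, facing image right (world -y). The pulls are at about (170,125) and (195,170), with the dish between them. I'll enlarge this area.

```bash
python3 - <<'E'
import cv2
i=cv2.imread("pics/top0.png")[95:220,80:220]; cv2.imwrite("pics/topc2.png",cv2.resize(i,None,fx=4.7,fy=4.7,interpolation=2))
i=cv2.imread("pics/scene0.png")[105:230,295:425]; cv2.imwrite("pics/scenec2.png",cv2.resize(i,None,fx=4.7,fy=4.7,interpolation=2))
E
```

```text
(no output)
```

View pics/topc2.png

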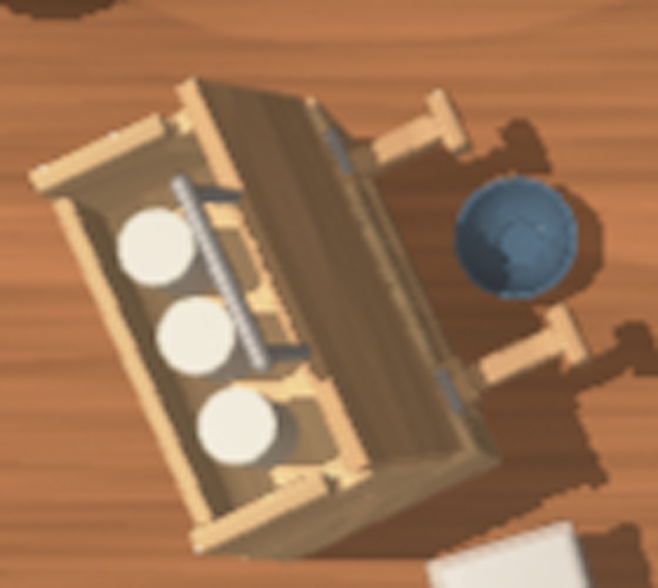

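View pics/scenec2.png

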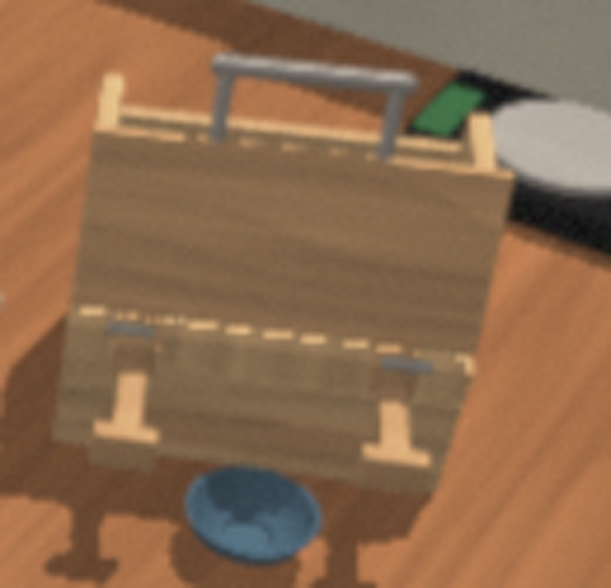

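```bash
cat > h.py <<'E'
import numpy as np, cv2
from scipy.spatial.transform import Rotation as R
from bench import monitor, eyes, ctrl
def proj(n,P):
    m=eyes.camera_model(n); q=m["orientation"]; r=R.from_quat(q[[1,2,3,0]])
    c=r.inv().apply(np.atleast_2d(P)-m["xyz"]); c=c*[1,-1,-1]
    u=c@m["mtx"].T; return u[:,:2]/u[:,2:]
def ray(n,uv,z):
    m=eyes.camera_model(n); q=m["orientation"]; r=R.from_quat(q[[1,2,3,0]])
    d=np.linalg.inv(m["mtx"])@[uv[0],uv[1],1]; d=r.apply(d*[1,-1,-1]); return m["xyz"]+d*(z-m["xyz"][2])/d[2]
def s2w(p,P):  # p=x,y,yaw
    c,s=np.cos(p[2]),np.sin(p[2]); P=np.atleast_2d(P)
    return np.c_[p[0]+c*P[:,0]-s*P[:,1],p[1]+s*P[:,0]+c*P[:,1],P[:,2]]
E
cat > fit.py <<'E'
from h import *
from scipy.optimize import least_squares
T=lambda u,v:(80+u/4.7,95+v/4.7)
S=lambda u,v:(295+u/4.7,105+v/4.7)
b=(.0649,.257); e=(.0429,.2174)
def pts(p):
    sl,sr=p[3:]
    return [("top",(b[0],.06,b[1]+.003),T(262,358)),("top",(b[0],-.06,b[1]+.003),T(182,183)),
    ("top",(-.067-sl,.08,.088),T(566,335)),("top",(-.067-sr,-.08,.088),T(444,121)),
    ("top",(e[0],.125,e[1]),T(370,463)),("top",(e[0],-.125,e[1]),T(203,85)),
    ("scene",(b[0],.06,b[1]),S(217,64)),("scene",(b[0],-.06,b[1]),S(412,82)),
    ("scene",(e[0],.125,e[1]),S(95,135)),("scene",(e[0],-.125,e[1]),S(512,178)),
    ("scene",(-.067-sl,.08,.088),S(127,431)),("scene",(-.067-sr,-.08,.088),S(397,456))]
def f(p): return np.concatenate([(proj(n,s2w(p,q))[0]-uv) for n,q,uv in pts(p)])
r=least_squares(f,[.43,.12,2.0,.01,.01],loss="soft_l1")
print(r.x,np.rad2deg(r.x[2])); print(f(r.x).reshape(-1,2).round(1))
np.save("p.npy",r.x)
for k,P in dict(pl=(-.045-r.x[3],.08,.075),pr=(-.045-r.x[4],-.08,.075),bar=(.0649,0,.257),hinge=(0,0,.1)).items(): print(k,s2w(r.x,P)[0].round(4))
print("dish", ray("top",T(517,237),.03),ray("scene",S(253,505),.03))
E
python3 fit.py
```

```text
[5.95506268e-01 1.56792842e-01 2.00761090e+00 1.37309224e-02
 1.02438259e-03] 115.0276315991721
[[ 1.   1.9]
 [-0.5 -2.2]
 [ 0.1 -0.7]
 [ 0.3 -0.8]
 [-0.  -0.1]
 [-1.9 -2.5]
 [-1.7  0.3]
 [ 0.4  1.2]
 [-1.  -1.3]
 [ 0.3 -0.2]
 [-0.7 -0.6]
 [-0.5 -1. ]]
pl [0.5479 0.0697 0.075 ]
pr [0.6875 0.1489 0.075 ]
bar [0.568  0.2156 0.257 ]
hinge [0.5955 0.1568 0.1   ]
dish [0.62971284 0.09170769 0.03      ] [0.6296058  0.09758633 0.03      ]
```

```bash
cat > ov.py <<'E'
from h import *
import sys
def overlay(p,src,out,ang=0.0):
    a=ang-.35 # forward from upright
    def fl(d,n,y): # d along panel, n inward
        return (-d*np.sin(a)+n*np.cos(a), y, .1+d*np.cos(a)+n*np.sin(a))
    L=[]
    box=lambda y0,y1,f:[f(y0),f(y1)]
    L+= [[fl(0,0,-.125),fl(0,0,.125),fl(.125,0,.125),fl(.125,0,-.125),fl(0,0,-.125)],[fl(.17,.007,-.06),fl(.17,.007,.06)],
         [fl(.125,.014,-.125),fl(.125,.014,.125)]]
    for y,s in((.08,p[3]),(-.08,p[4])):
        for z in(.062,.088):
            L.append([(-.06-s,y-.02,z),(-.06-s,y+.02,z),(-.074-s,y+.02,z),(-.074-s,y-.02,z),(-.06-s,y-.02,z)])
        L.append([(0,y-.008,.084),(-.06-s,y-.008,.084)]);L.append([(0,y+.008,.084),(-.06-s,y+.008,.084)])
    L.append([(0,-.125,0),(0,.125,0)]); L.append([(0,-.125,.1),(0,-.125,.0)]); L.append([(0,.125,.1),(0,.125,.0)])
    for n,(x0,y0,w,h) in dict(top=(80,95,140,125),scene=(295,105,130,125)).items():
        im=cv2.imread(src%n)[y0:y0+h,x0:x0+w]; k=6 if n=="top" else 4.7
        k=4.7
        im=cv2.resize(im,None,fx=k,fy=k,interpolation=2)
        for l in L:
            q=(proj(n,s2w(p,np.array(l)))-[x0-.5,y0-.5])*k
            cv2.polylines(im,[np.round(q).astype(np.int32)],False,(0,255,0),1)
        cv2.imwrite(out%n,im)
if __name__=="__main__":
    overlay(np.load("p.npy"),"pics/%s0.png","pics/ov_%s.png")
E
python3 ov.py
```

```text
(no output)
```

View pics/ov_top.png

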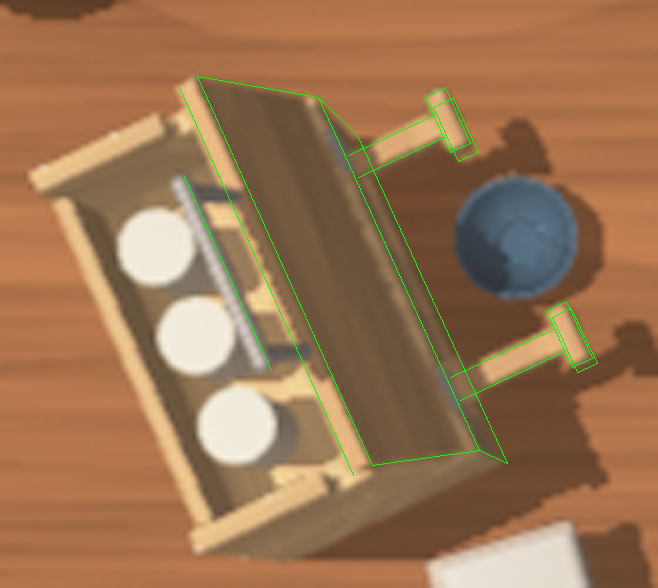

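View pics/ov_scene.png

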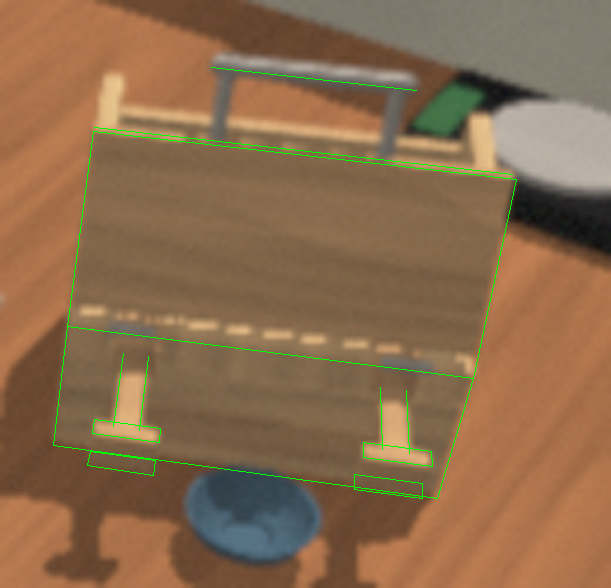

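```bash
python3 -m inch '[[[0,0,-0.02,0,0,-0.146,0.6],[0,0,-0.02,0,0,-0.146,0.6],[0,0,-0.02,0,0,-0.146,0.6],[0,0,-0.02,0,0,-0.146,0.6],[0,0,-0.02,0,0,-0.146,0.6],[0,0,-0.02,0,0,-0.146,0.6],[0,0,-0.02,0,0,-0.146,0.6],[0,0,-0.02,0,0,-0.146,0.6],[0,0,-0.02,0,0,-0.146,0.6],[0,0,-0.02,0,0,-0.146,0.6]]]'
cat > go.py <<'E'
# usage: go.py sx sy z yawdeg  (station-frame target of TCP) -> needed shift/turn in current tool axes
from h import *
import sys
s=monitor.get_state(); p=np.load("p.npy")
q=np.array(s["eef_rot"]); r=R.from_quat(q[[1,2,3,0]])
x,y,z,yaw=map(float,sys.argv[1:5])
g=s2w(p,(x,y,z))[0]; yw=np.deg2rad(yaw)
tilt=float(sys.argv[5]) if len(sys.argv)>5 else 0
Rt=np.c_[[np.cos(yw),np.sin(yw),0],[np.sin(yw),-np.cos(yw),0],[0,0,-1]]
rt=R.from_matrix(Rt)*R.from_rotvec([0,np.deg2rad(tilt),0])
print("t",round(s["time"],2),"tcp",np.round(s["tool_pos"],4),"goal",g.round(4),"F",np.round(s["ft_force"],1),"w",round(s["width"],4))
c,sn=np.cos(p[2]),np.sin(p[2]); d=s["tool_pos"]-[p[0],p[1],0]
print("station tcp",np.round([c*d[0]+sn*d[1],-sn*d[0]+c*d[1],d[2]],4))
print("shift",r.inv().apply(g-s["tool_pos"]).round(4),"turn",(r.inv()*rt).as_rotvec().round(4),"j",np.round(s["joints"],2))
E
python3 go.py -.059 .08 .2 25.03
```

```text
time: 1.1
tool_pos: [0.1437, -0.5518, 0.3894]
eef_rot: [-0.011, 0.996, 0.092, -0.001]
ft_force: [0.4, 0.1, 0.3]
width: 0.0512
t 1.1 tcp [ 0.1437 -0.5518  0.3894] goal [0.548  0.0695 0.2   ] F [0.4 0.1 0.3] w 0.0512
station tcp [-0.4509  0.7092  0.3894]
shift [ 0.5113 -0.5321  0.2018] turn [-0.022  -0.0037 -0.2522] j [-1.43  0.48  0.76  1.87  0.   -0.04]
```

```bash
python3 -m inch '[[[0,0,0,-0.011,0,-0.126,0.6],[0,0,0,-0.011,0,-0.126,0.6]]]'
python3 go.py -.059 .08 .3 25.03
```

```text
time: 1.3
tool_pos: [0.1439, -0.5533, 0.3912]
eef_rot: [0.002, 0.975, 0.222, 0.002]
ft_force: [-0.2, -0.7, 0.3]
width: 0.051
t 1.3 tcp [ 0.1439 -0.5533  0.3912] goal [0.548  0.0695 0.3   ] F [-0.2 -0.7  0.3] w 0.051
station tcp [-0.4524  0.7096  0.3912]
shift [ 0.6337 -0.3868  0.0914] turn [ 0.0041 -0.0028  0.011 ] j [-1.43  0.45  0.71  1.83  0.   -0.31]
```

```bash
python3 -m inch '[[[0.032,-0.019,0,0,0,0,0.6],[0.032,-0.019,0,0,0,0,0.6],[0.032,-0.019,0,0,0,0,0.6],[0.032,-0.019,0,0,0,0,0.6],[0.032,-0.019,0,0,0,0,0.6],[0.032,-0.019,0,0,0,0,0.6],[0.032,-0.019,0,0,0,0,0.6],[0.032,-0.019,0,0,0,0,0.6],[0.032,-0.019,0,0,0,0,0.6],[0.032,-0.019,0,0,0,0,0.6]]]'
python3 go.py -.059 .08 .3 25.03
```

```text
time: 2.3
tool_pos: [0.3534, -0.2343, 0.3855]
eef_rot: [-0.003, 0.976, 0.218, 0.001]
ft_force: [1.3, -0.6, 0.4]
width: 0.0517
t 2.3 tcp [ 0.3534 -0.2343  0.3855] goal [0.548  0.0695 0.3   ] F [ 1.3 -0.6  0.4] w 0.0517
station tcp [-0.252   0.3849  0.3855]
shift [ 0.3053 -0.1915  0.0875] turn [-0.0055 -0.003   0.0034] j [-0.74  0.1   0.22  1.7   0.    0.39]
```

```bash
python3 -m inch '[[[0.031,-0.019,0.008,0,0,0,0.6],[0.031,-0.019,0.008,0,0,0,0.6],[0.031,-0.019,0.008,0,0,0,0.6],[0.031,-0.019,0.008,0,0,0,0.6],[0.031,-0.019,0.008,0,0,0,0.6],[0.031,-0.019,0.008,0,0,0,0.6],[0.031,-0.019,0.008,0,0,0,0.6],[0.031,-0.019,0.008,0,0,0,0.6],[0.031,-0.019,0.008,0,0,0,0.6],[0.031,-0.019,0.008,0,0,0,0.6]]]'
python3 go.py -.059 .08 .2 25.03
```

```text
time: 3.3
tool_pos: [0.5572, 0.0852, 0.3018]
eef_rot: [-0.003, 0.976, 0.219, -0.001]
ft_force: [0.2, -0.4, -0.4]
width: 0.0516
t 3.3 tcp [0.5572 0.0852 0.3018] goal [0.548  0.0695 0.2   ] F [ 0.2 -0.4 -0.4] w 0.0516
station tcp [-0.0487  0.065   0.3018]
shift [-0.0149  0.0109  0.1017] turn [-0.0067  0.0014  0.0045] j [0.04 0.36 0.34 1.55 0.01 1.17]
```

```bash
python3 -m inch '[[[-0.005,0.003,0.03,0,0,0,0.6],[-0.005,0.003,0.03,0,0,0,0.6],[-0.005,0.004,0.03,0,0,0,0.6],[0,0,0.03,0,0,0,0.6],[0,0,0.03,0,0,0,0.6],[0,0,0.025,0,0,0,0.6],[0,0,0,0,0,0,0.6]]]'
python3 go.py -.059 .08 .056 25.03
cat > pic.py <<'E'
from h import *
import sys
k=sys.argv[1]
for n,(x0,y0,w,h) in dict(top=(80,95,160,145),scene=(285,85,150,145)).items():
    im=eyes.read_camera(n); cv2.imwrite(f"pics/{n}{k}.png",im)
    cv2.imwrite(f"pics/c_{n}{k}.png",cv2.resize(im[y0:y0+h,x0:x0+w],None,fx=4,fy=4,interpolation=2))
a=cv2.imread(f"pics/c_top{k}.png");b=cv2.imread(f"pics/c_scene{k}.png")
o=np.hstack([a,b]); cv2.imwrite(f"pics/b{k}.png",cv2.resize(o,(800,int(o.shape[0]*800/o.shape[1])),interpolation=cv2.INTER_AREA))
E
python3 pic.py 1
```

```text
time: 4.0
tool_pos: [0.5464, 0.0763, 0.1147]
eef_rot: [-0.004, 0.975, 0.223, -0.005]
ft_force: [-0.9, -0.3, -0.1]
width: 0.0512
t 4.0 tcp [0.5464 0.0763 0.1147] goal [0.548  0.0695 0.056 ] F [-0.9 -0.3 -0.1] w 0.0512
station tcp [-0.0521  0.0785  0.1147]
shift [-0.0011  0.0075  0.0586] turn [-0.0108  0.0071  0.0134] j [ 0.02  0.37 -0.13  1.08  0.01  1.14]
```

View pics/c_scene1.png

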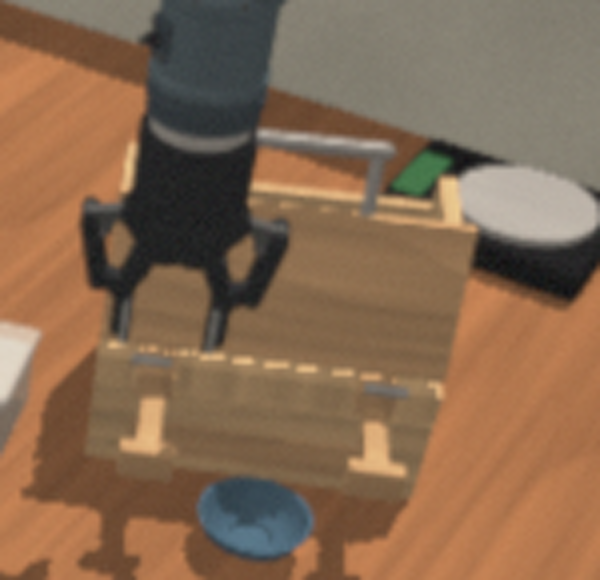

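View pics/c_top1.png

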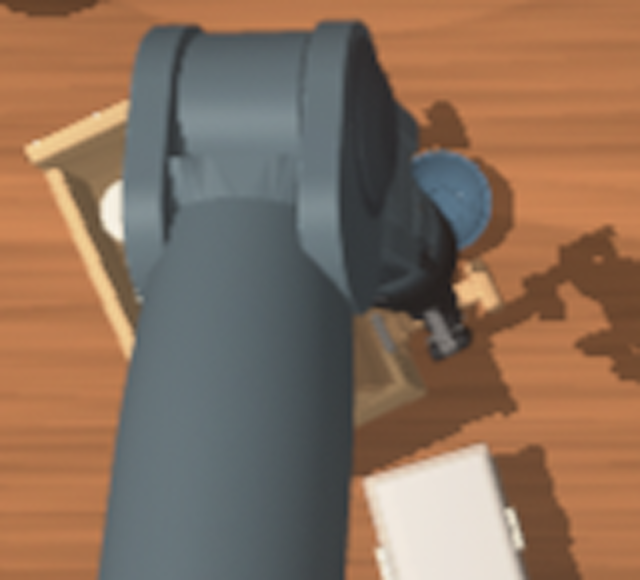

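```bash
python3 -m inch '[[[-0.001,0.0075,0,-0.011,0.007,0.013,0.6],[0,0,0.015,0,0,0,0.6],[0,0,0.015,0,0,0,0.6],[0,0,0.015,0,0,0,0.6],[0,0,0.01,0,0,0,0.6],[0,0,0,0,0,0,0.6]]]'
python3 go.py -.059 .08 .056 25.03; python3 pic.py 2
```

```text
time: 4.7
tool_pos: [0.5635, 0.0667, 0.0736]
eef_rot: [0.005, 0.977, 0.215, 0.014]
ft_force: [0.5, -1.0, -0.0]
width: 0.0508
t 4.7 tcp [0.5635 0.0667 0.0736] goal [0.548  0.0695 0.056 ] F [ 0.5 -1.  -0. ] w 0.0508
station tcp [-0.0681  0.0671  0.0736]
shift [-0.0133 -0.0093  0.0171] turn [ 0.0152 -0.0263 -0.0035] j [ 0.01  0.4  -0.21  0.94 -0.    1.15]
```

View pics/c_scene2.png

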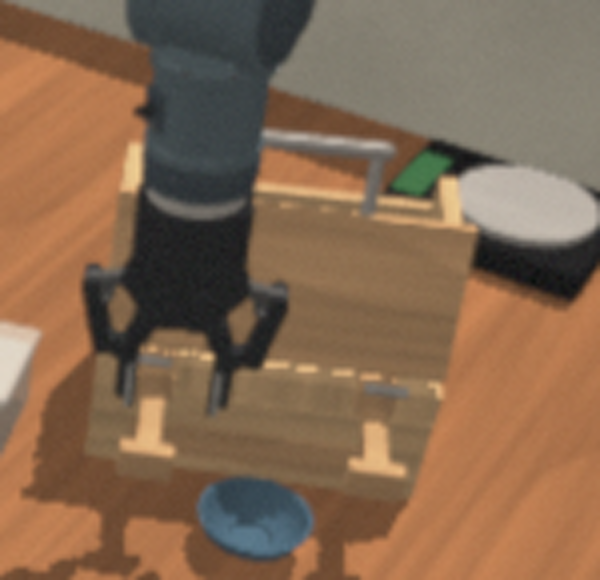

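```bash
python3 -m inch '[[[-0.013,-0.009,0,0.015,-0.026,0,0.6],[0,0,0,0,0,0,0.6]]]'
python3 go.py -.059 .08 .056 25.03; python3 -m inch '[[[0,0,0,0,0,0,0.6]]]'
python3 go.py -.059 .08 .056 25.03
```

```text
time: 5.0
tool_pos: [0.5486, 0.0697, 0.0761]
eef_rot: [0.0, 0.977, 0.215, 0.001]
ft_force: [0.2, 1.0, -1.1]
width: 0.0515
t 5.0 tcp [0.5486 0.0697 0.0761] goal [0.548  0.0695 0.056 ] F [ 0.2  1.  -1.1] w 0.0515
station tcp [-0.0591  0.0793  0.0761]
shift [-0.0007 -0.0001  0.0201] turn [ 0.0006 -0.0021 -0.0035] j [ 0.01  0.39 -0.21  0.97  0.    1.15]
time: 5.1
tool_pos: [0.5489, 0.0698, 0.0767]
eef_rot: [0.0, 0.977, 0.215, 0.001]
ft_force: [0.8, 0.1, 0.3]
width: 0.0513
t 5.1 tcp [0.5489 0.0698 0.0767] goal [0.548  0.0695 0.056 ] F [0.8 0.1 0.3] w 0.0513
station tcp [-0.0591  0.079   0.0767]
shift [-0.001  -0.0002  0.0207] turn [ 0.0009 -0.0028 -0.0034] j [ 0.01  0.39 -0.2   0.97  0.    1.15]
```

```bash
python3 -m inch '[[[0,0,0.01,0,0,0,0.6],[0,0,0.01,0,0,0,0.6],[0,0,0,0,0,0,0.6]]]'
python3 go.py -.059 .08 .056 25.03; python3 pic.py 3
```

```text
time: 5.4
tool_pos: [0.5495, 0.0699, 0.0555]
eef_rot: [0.0, 0.977, 0.215, 0.002]
ft_force: [0.1, 1.0, -0.2]
width: 0.0514
t 5.4 tcp [0.5495 0.0699 0.0555] goal [0.548  0.0695 0.056 ] F [ 0.1  1.  -0.2] w 0.0514
station tcp [-0.0593  0.0784  0.0555]
shift [-0.0016 -0.0003 -0.0006] turn [ 0.0015 -0.0039 -0.0032] j [ 0.01  0.41 -0.24  0.92  0.    1.15]
```

View pics/c_scene3.png

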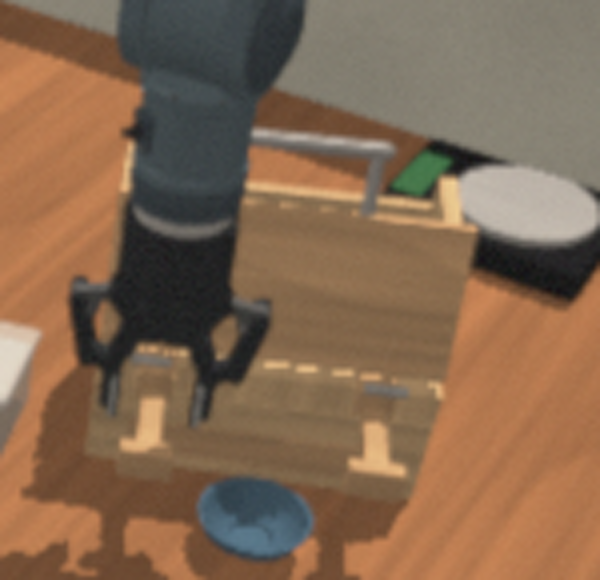

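Fingers straddle the left neck, with tips at (110,405) and (200,415) and the neck at (150,410). The head is ahead of them. Next I close and pull.

```bash
python3 -m inch '[[[0,0,0,0,0,0,0],[0,0,0,0,0,0,0],[0,0,0,0,0,0,0],[0,0,0,0,0,0,0]]]'
python3 go.py -.059 .08 .056 25.03
```

```text
time: 5.9
tool_pos: [0.5507, 0.0699, 0.057]
eef_rot: [0.001, 0.977, 0.215, 0.003]
ft_force: [0.2, 0.6, -0.0]
width: -0.0002
t 5.9 tcp [0.5507 0.0699 0.057 ] goal [0.548  0.0695 0.056 ] F [ 0.2  0.6 -0. ] w -0.0002
station tcp [-0.0598  0.0774  0.057 ]
shift [-0.0026 -0.0008  0.001 ] turn [ 0.0024 -0.0059 -0.0033] j [ 0.01  0.41 -0.23  0.92  0.    1.15]
```

```bash
python3 pic.py 4
```

```text
(no output)
```

View pics/c_scene4.png

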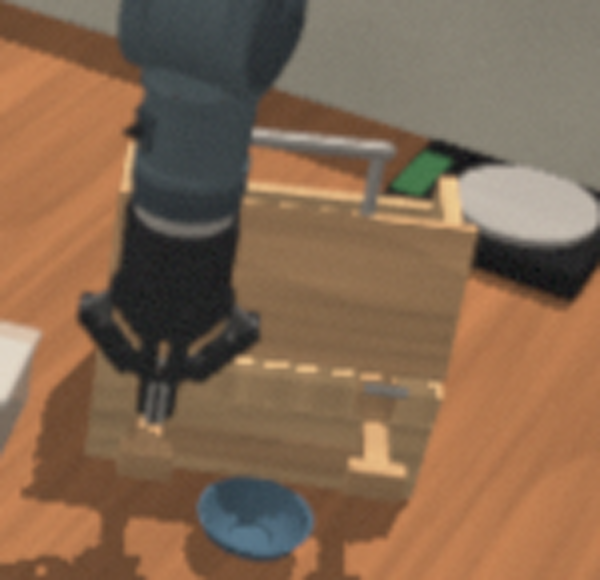

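View pics/c_top4.png

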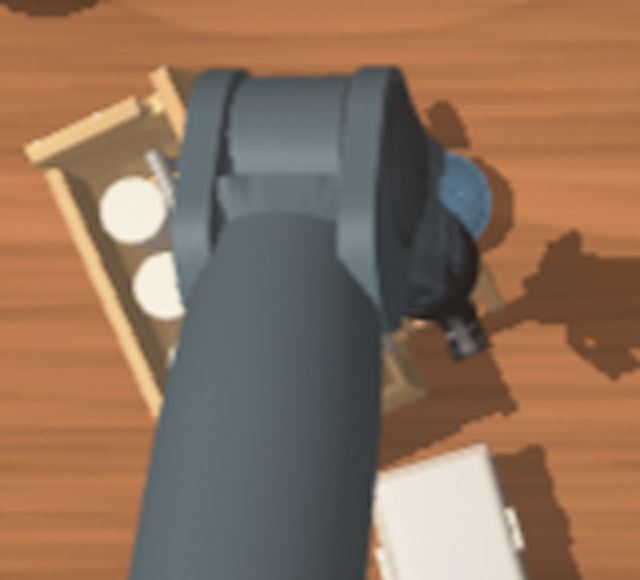

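```bash
python3 - <<'E'
from h import *
p=np.load("p.npy"); t=monitor.get_state()["tool_pos"]
for z in(0,.01,.02,.03): print((proj("scene",t+[0,0,z])-[285,85])*4,(proj("top",t+[0,0,z])-[80,95])*4)
P=s2w(p,[(-.059,.08,.084),(-.0737,.08,.084),(-.0737,.08,.088),(-.0877,.08,.088),(-.0877,.08,.062)])
print((proj("scene",P)-[285,85])*4)
E
```

```text
[[146.18864543 458.83587218]] [[461.54584243 296.7167013 ]]
[[147.79672877 448.47169854]] [[459.52905667 294.95969391]]
[[149.42266079 437.99248925]] [[457.48079684 293.17526657]]
[[151.06674032 427.3963184 ]] [[455.40032037 291.36277236]]
[[147.02650387 429.40628009]
 [145.42228516 442.31773985]
 [146.07692034 438.05024846]
 [144.523132   450.56491143]
 [140.30498813 478.02776965]]
```

```bash
python3 - <<'E'
from h import *
t=np.array([0.14426868, -0.55585677,  0.1912742 ])
for z in(0,.02,.04): print(proj("scene",t+[0,0,z]),proj("top",t+[0,0,z]))
im=cv2.imread("pics/scene0.png")[120:260,0:130];cv2.imwrite("pics/g0.png",cv2.resize(im,None,fx=4,fy=4,interpolation=2))
im=cv2.imread("pics/scene4.png")[150:220,285:365];cv2.imwrite("pics/g4.png",cv2.resize(im,None,fx=8,fy=8,interpolation=2))
E
```

```text
[[ 28.7397775  228.53361775]] [[422.01004832 313.6458151 ]]
[[ 25.51348774 222.07050317]] [[424.93538778 315.23496776]]
[[ 22.19114731 215.41497365]] [[427.96865622 316.88275143]]
```

View pics/g0.png

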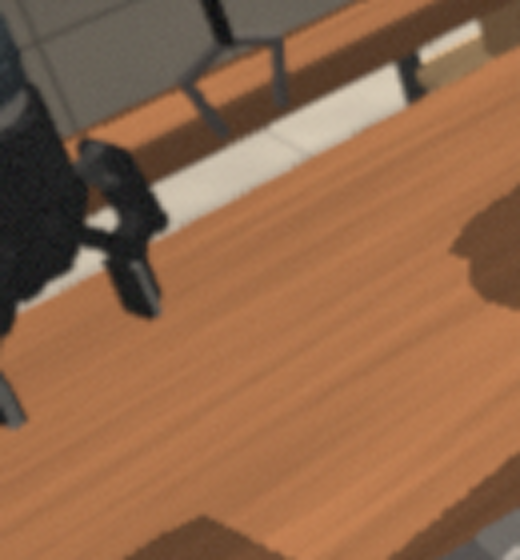

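View pics/g4.png

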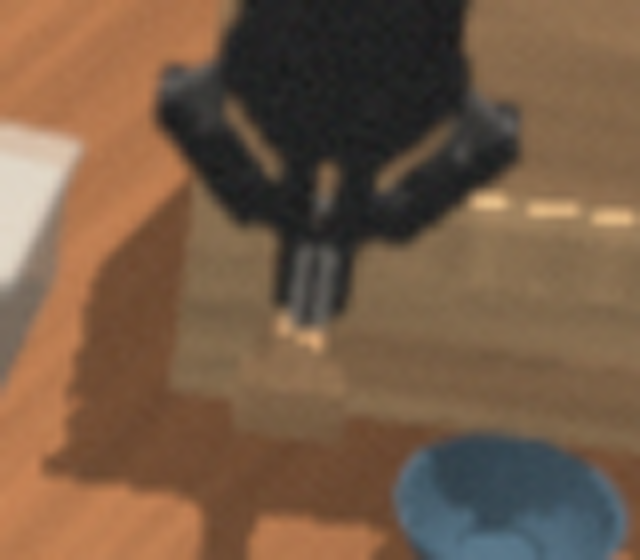

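```bash
python3 - <<'E'
from h import *
im=cv2.imread("pics/top0.png")[270:370,380:512];cv2.imwrite("pics/gt0.png",cv2.resize(im,None,fx=5,fy=5,interpolation=2))
E
```

```text
(no output)
```

View pics/gt0.png

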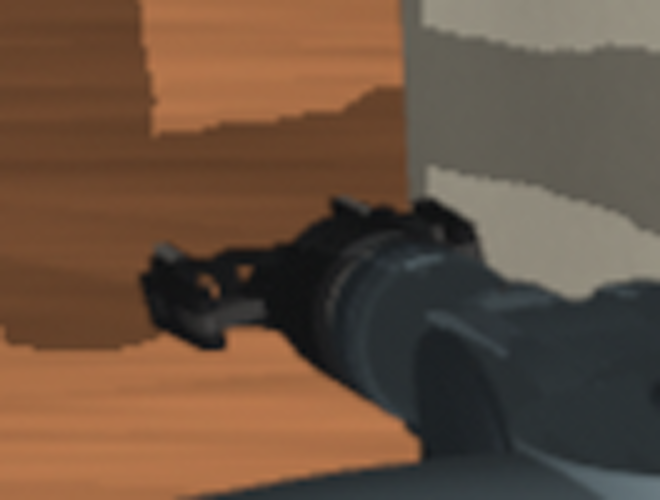

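The tips sit about 33 mm higher than the reported TCP z. The start images from both cameras agree on that. So I'll reopen, go about 33 mm lower while watching force, and regrip.

```bash
python3 -m inch '[[[-0.0026,-0.0008,0,0.0024,-0.006,0,0.6],[0,0,0,0,0,0,0.6],[0,0,0,0,0,0,0.6],[0,0,0.01,0,0,0,0.6],[0,0,0,0,0,0,0.6]]]'
python3 go.py -.059 .08 .024 25.03
```

```text
time: 6.5
tool_pos: [0.548, 0.0694, 0.0465]
eef_rot: [0.0, 0.977, 0.215, -0.0]
ft_force: [-0.7, -0.1, 0.4]
width: 0.0512
t 6.5 tcp [0.548  0.0694 0.0465] goal [0.548  0.0695 0.024 ] F [-0.7 -0.1  0.4] w 0.0512
station tcp [-0.059   0.08    0.0465]
shift [ 0.     -0.      0.0225] turn [ 0.      0.0001 -0.0033] j [ 0.01  0.42 -0.25  0.9  -0.    1.15]
```

```bash
python3 -m inch '[[[0,0,0.011,0,0,0,0.6],[0,0,0.011,0,0,0,0.6],[0,0,0,0,0,0,0.6]]]'
python3 go.py -.059 .08 .024 25.03;python3 pic.py 5
```

```text
time: 6.8
tool_pos: [0.5474, 0.0695, 0.0219]
eef_rot: [-0.0, 0.977, 0.215, -0.0]
ft_force: [-0.3, -0.8, -0.4]
width: 0.0514
t 6.8 tcp [0.5474 0.0695 0.0219] goal [0.548  0.0695 0.024 ] F [-0.3 -0.8 -0.4] w 0.0514
station tcp [-0.0588  0.0805  0.0219]
shift [ 0.0005  0.0002 -0.0021] turn [-0.0004  0.0009 -0.0033] j [ 0.01  0.44 -0.28  0.85 -0.    1.15]
```

View pics/c_scene5.png

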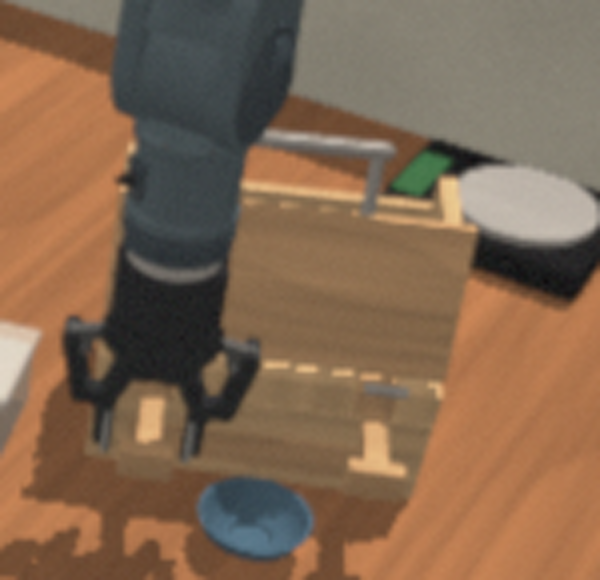

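```bash
python3 -m inch '[[[0,0,0,0,0,0,0],[0,0,0,0,0,0,0],[0,0,0,0,0,0,0],[0,0,0,0,0,0,0]]]'
python3 go.py -.059 .08 .023 25.03
```

```text
time: 7.3
tool_pos: [0.549, 0.0695, 0.024]
eef_rot: [0.0, 0.977, 0.215, 0.001]
ft_force: [0.9, -0.2, -4.0]
width: 0.0148
t 7.3 tcp [0.549  0.0695 0.024 ] goal [0.548  0.0695 0.023 ] F [ 0.9 -0.2 -4. ] w 0.0148
station tcp [-0.0595  0.0791  0.024 ]
shift [-0.001  -0.0005  0.001 ] turn [ 0.001  -0.0017 -0.0025] j [ 0.01  0.44 -0.28  0.85 -0.    1.15]
```

Gripped the neck: width is 15 mm against the 16 mm neck. Now I pull along tool +y.

```bash
python3 -m inch '[[[0,0.01,0,0,0,0,0],[0,0.01,0,0,0,0,0],[0,0.01,0,0,0,0,0],[0,0.01,0,0,0,0,0],[0,0.01,0,0,0,0,0]]]'
python3 go.py -.135 .08 .023 25.03
```

```text
time: 7.8
tool_pos: [0.5711, 0.0227, 0.0239]
eef_rot: [-0.001, 0.976, 0.216, 0.001]
ft_force: [0.3, 2.9, -1.0]
width: 0.0145
t 7.8 tcp [0.5711 0.0227 0.0239] goal [0.5801 0.0006 0.023 ] F [ 0.3  2.9 -1. ] w 0.0145
station tcp [-0.1112  0.0788  0.0239]
shift [-0.0012  0.0238  0.0009] turn [-0.0022 -0.0025 -0.0005] j [-0.07  0.47 -0.23  0.87  0.    1.06]
```

```bash
python3 -m inch '[[[-0.001,0.008,0,0,0,0,0],[0,0.008,0,0,0,0,0],[0,0.005,0,0,0,0,0],[0,0.004,0,0,0,0,0],[0,0.004,0,0,0,0,0]]]'
python3 go.py -.135 .08 .023 25.03
```

```text
time: 8.3
tool_pos: [0.581, 0.0024, 0.0238]
eef_rot: [-0.012, 0.976, 0.218, 0.001]
ft_force: [-2.9, 14.0, 3.2]
width: 0.015
t 8.3 tcp [0.581  0.0024 0.0238] goal [0.5801 0.0006 0.023 ] F [-2.9 14.   3.2] w 0.015
station tcp [-0.1337  0.0785  0.0238]
shift [-0.0015  0.0013  0.0008] turn [-0.0238 -0.0079  0.0021] j [-0.12  0.49 -0.19  0.89  0.02  1.01]
```

```bash
python3 -m inch '[[[0,0.005,0,-0.02,0,0,0],[0,0.005,0,0,0,0,0]]]'
python3 go.py -.135 .08 .023 25.03; python3 -m inch '[[[0,0,0,0,0,0,0.5],[0,0,0,0,0,0,0.5],[0,0,0,0,0,0,0.5]]]'; python3 go.py -.135 .08 .023 25.03
```

```text
time: 8.5
tool_pos: [0.581, 0.0024, 0.0238]
eef_rot: [-0.012, 0.975, 0.22, 0.002]
ft_force: [-5.1, 15.8, 4.8]
width: 0.0148
t 8.5 tcp [0.581  0.0024 0.0238] goal [0.5801 0.0006 0.023 ] F [-5.1 15.8  4.8] w 0.0148
station tcp [-0.1338  0.0784  0.0238]
shift [-0.0016  0.0012  0.0007] turn [-0.0226 -0.0098  0.0064] j [-0.12  0.49 -0.19  0.89  0.02  1.01]
time: 8.8
tool_pos: [0.5804, 0.0012, 0.0242]
eef_rot: [-0.011, 0.975, 0.22, 0.002]
ft_force: [0.8, -0.0, 1.1]
width: 0.0424
t 8.8 tcp [0.5804 0.0012 0.0242] goal [0.5801 0.0006 0.023 ] F [ 0.8 -0.   1.1] w 0.0424
station tcp [-0.1346  0.0795  0.0242]
shift [-0.0005  0.0004  0.0012] turn [-0.0206 -0.0077  0.0063] j [-0.12  0.49 -0.19  0.89  0.02  1.01]
```

```bash
python3 -m inch '[[[0,0,-0.02,-0.02,-0.008,0.006,0.5],[0,0,-0.03,0,0,0,0.5],[0,0,-0.03,0,0,0,0.5],[0,0,-0.02,0,0,0,0.5],[0,0,0,0,0,0,0.5]]]'
python3 go.py -.046 -.08 .12 25.03;python3 pic.py 6
```

```text
time: 9.3
tool_pos: [0.58, -0.0033, 0.1267]
eef_rot: [0.003, 0.977, 0.215, -0.002]
ft_force: [1.4, -0.3, 0.1]
width: 0.0429
t 9.3 tcp [ 0.58   -0.0033  0.1267] goal [0.6875 0.149  0.12  ] F [ 1.4 -0.3  0.1] w 0.0429
station tcp [-0.1385  0.0818  0.1267]
shift [ 0.1614 -0.0932  0.0056] turn [ 0.0041  0.0048 -0.0041] j [-0.11  0.41 -0.03  1.12 -0.01  1.03]
```

View pics/c_scene6.png

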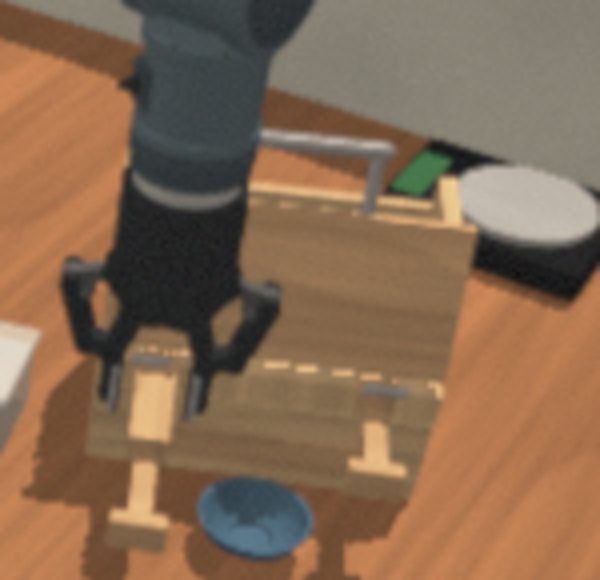

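The left support is fully out, with its head now at (138,520). Next I go to the right one.

```bash
python3 -m inch '[[[0.027,-0.010,0,0.004,0.005,-0.004,0.5],[0.027,-0.016,0,0,0,0,0.5],[0.027,-0.016,0,0,0,0,0.5],[0.027,-0.016,0,0,0,0,0.5],[0.027,-0.016,0,0,0,0,0.5],[0.02,-0.012,0,0,0,0,0.5],[0,0,0,0,0,0,0.5]]]'
python3 go.py -.046 -.08 .12 25.03
```

```text
time: 10.1
tool_pos: [0.6783, 0.1417, 0.107]
eef_rot: [-0.001, 0.977, 0.214, -0.013]
ft_force: [0.5, -0.4, 0.4]
width: 0.0424
t 10.1 tcp [0.6783 0.1417 0.107 ] goal [0.6875 0.149  0.12  ] F [ 0.5 -0.4  0.4] w 0.0424
station tcp [-0.0487 -0.0686  0.107 ]
shift [ 0.0111 -0.0029 -0.0133] turn [-0.0079  0.0239 -0.0055] j [0.11 0.69 0.37 1.28 0.   1.25]
```

```bash
python3 -m inch '[[[0.011,-0.003,0,-0.008,0.024,-0.005,0.5],[0,0,0,0,0,0,0.5]]]'
python3 go.py -.046 -.08 .06 25.03
```

```text
time: 10.3
tool_pos: [0.685, 0.1483, 0.102]
eef_rot: [0.0, 0.976, 0.217, -0.003]
ft_force: [-0.0, -0.2, 0.4]
width: 0.0429
t 10.3 tcp [0.685  0.1483 0.102 ] goal [0.6875 0.149  0.06  ] F [-0.  -0.2  0.4] w 0.0429
station tcp [-0.0455 -0.0776  0.102 ]
shift [0.0027 0.0005 0.042 ] turn [-0.0007  0.0062 -0.0001] j [ 0.12  0.68  0.35  1.25 -0.    1.26]
```

```bash
python3 -m inch '[[[0.003,0,0.012,0,0.006,0,0.5],[0,0,0.012,0,0,0,0.5],[0,0,0.01,0,0,0,0.5],[0,0,0,0,0,0,0.5]]]'
python3 go.py -.046 -.08 .023 25.03;python3 pic.py 7
```

```text
time: 10.7
tool_pos: [0.6834, 0.1454, 0.0629]
eef_rot: [0.0, 0.977, 0.215, -0.005]
ft_force: [-1.0, -0.7, -0.1]
width: 0.0426
t 10.7 tcp [0.6834 0.1454 0.0629] goal [0.6875 0.149  0.023 ] F [-1.  -0.7 -0.1] w 0.0426
station tcp [-0.0475 -0.0748  0.0629]
shift [ 0.0055 -0.0015  0.0398] turn [-0.0014  0.0092 -0.0033] j [ 0.12  0.7   0.28  1.16 -0.    1.26]
```

View pics/c_scene7.png

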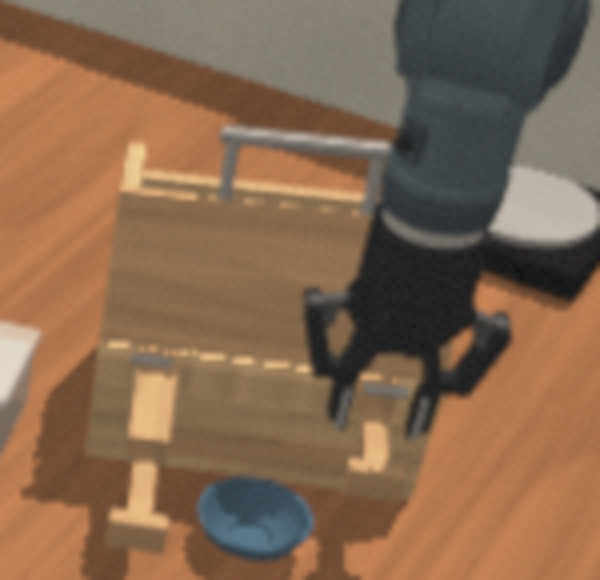

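```bash
python3 -m inch '[[[0.0045,-0.0015,0.005,-0.001,0.009,-0.003,0.5],[0,0,0.012,0,0,0,0.5],[0,0,0,0,0,0,0.5]]]'
python3 go.py -.046 -.08 .023 25.03
```

```text
time: 11.1
tool_pos: [0.6898, 0.1492, 0.0482]
eef_rot: [0.0, 0.976, 0.217, 0.003]
ft_force: [-0.3, 0.2, -0.9]
width: 0.043
t 11.1 tcp [0.6898 0.1492 0.0482] goal [0.6875 0.149  0.023 ] F [-0.3  0.2 -0.9] w 0.043
station tcp [-0.0468 -0.0823  0.0482]
shift [-0.0024 -0.0008  0.0252] turn [ 0.0015 -0.0064 -0.0001] j [0.12 0.71 0.25 1.11 0.   1.26]
```

```bash
python3 -m inch '[[[-0.002,-0.0008,0.004,0,-0.006,0,0.5],[0,0,0.011,0,0,0,0.5],[0,0,0.01,0,0,0,0.5],[0,0,0,0,0,0,0.5]]]'
python3 go.py -.046 -.08 .023 25.03; python3 pic.py 8
```

```text
time: 11.5
tool_pos: [0.6876, 0.1493, 0.021]
eef_rot: [0.001, 0.976, 0.217, 0.0]
ft_force: [0.7, -0.1, 0.9]
width: 0.0427
t 11.5 tcp [0.6876 0.1493 0.021 ] goal [0.6875 0.149  0.023 ] F [ 0.7 -0.1  0.9] w 0.0427
station tcp [-0.0457 -0.0802  0.021 ]
shift [-0.0002  0.0003 -0.002 ] turn [0.0016 0.     0.0003] j [ 0.12  0.73  0.22  1.06 -0.    1.26]
```

View pics/c_scene8.png

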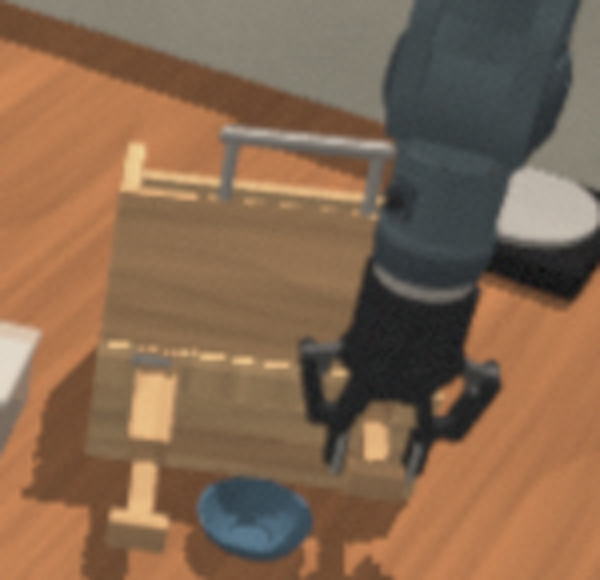

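The fingers straddle the right neck, with tips at (335,465) and (410,470). Closing, then a first pull.

```bash
python3 -m inch '[[[0,0,0,0,0,0,0],[0,0,0,0,0,0,0],[0,0,0,0,0,0,0],[0,0,0,0,0,0,0]]]'
python3 -m inch '[[[0,0.01,0,0,0,0,0],[0,0.01,0,0,0,0,0],[0,0.01,0,0,0,0,0],[0,0.01,0,0,0,0,0]]]'
python3 go.py -.136 -.08 .023 25.03
```

```text
time: 12.0
tool_pos: [0.6885, 0.1491, 0.0233]
eef_rot: [0.001, 0.976, 0.217, 0.001]
ft_force: [-0.7, 0.0, -1.5]
width: 0.0148
time: 12.4
tool_pos: [0.7056, 0.1128, 0.0234]
eef_rot: [-0.0, 0.976, 0.218, 0.001]
ft_force: [-0.7, 1.8, -0.6]
width: 0.0146
t 12.4 tcp [0.7056 0.1128 0.0234] goal [0.7255 0.0674 0.023 ] F [-0.7  1.8 -0.6] w 0.0146
station tcp [-0.0864 -0.0812  0.0234]
shift [-0.0013  0.0496  0.0003] turn [-0.0005 -0.002   0.0025] j [0.07 0.75 0.26 1.08 0.   1.2 ]
```

```bash
python3 -m inch '[[[0,0.01,0,0,0,0.002,0],[0,0.01,0,0,0,0,0],[0,0.01,0,0,0,0,0]]]'
python3 go.py -.136 -.08 .023 25.03
python3 -m inch '[[[0,0.008,0,0,0,0,0],[0,0.005,0,0,0,0,0],[0,0.004,0,0,0,0,0],[0,0.004,0,0,0,0,0]]]'
python3 go.py -.136 -.08 .023 25.03
```

```text
time: 12.7
tool_pos: [0.7199, 0.0824, 0.0233]
eef_rot: [-0.001, 0.976, 0.217, 0.001]
ft_force: [-0.6, 1.4, -2.1]
width: 0.0144
t 12.7 tcp [0.7199 0.0824 0.0233] goal [0.7255 0.0674 0.023 ] F [-0.6  1.4 -2.1] w 0.0144
station tcp [-0.12   -0.0813  0.0233]
shift [-0.0013  0.016   0.0003] turn [-0.0005 -0.0026 -0.0001] j [0.03 0.77 0.3  1.1  0.   1.16]
time: 13.1
tool_pos: [0.7254, 0.0711, 0.0233]
eef_rot: [-0.011, 0.976, 0.219, -0.0]
ft_force: [-5.2, 10.9, 2.3]
width: 0.0153
t 13.1 tcp [0.7254 0.0711 0.0233] goal [0.7255 0.0674 0.023 ] F [-5.2 10.9  2.3] w 0.0153
station tcp [-0.1326 -0.0814  0.0233]
shift [-0.0014  0.0034  0.0002] turn [-0.0216 -0.0039  0.0038] j [0.   0.78 0.33 1.13 0.02 1.13]
```

```bash
python3 -m inch '[[[0,0.006,0,-0.02,0,0,0],[0,0.006,0,0,0,0,0]]]'
python3 go.py -.136 -.08 .023 25.03; python3 -m inch '[[[0,0,0,0,0,0,0.5],[0,0,0,0,0,0,0.5],[0,0,0,0,0,0,0.5]]]'; python3 go.py -.136 -.08 .123 25.03
```

```text
time: 13.3
tool_pos: [0.7254, 0.071, 0.0233]
eef_rot: [-0.011, 0.975, 0.221, -0.0]
ft_force: [-7.3, 15.4, 4.1]
width: 0.0145
t 13.3 tcp [0.7254 0.071  0.0233] goal [0.7255 0.0674 0.023 ] F [-7.3 15.4  4.1] w 0.0145
station tcp [-0.1327 -0.0814  0.0233]
shift [-0.0014  0.0033  0.0002] turn [-0.0214 -0.0037  0.0092] j [0.   0.78 0.33 1.13 0.02 1.13]
time: 13.6
tool_pos: [0.7259, 0.0705, 0.0238]
eef_rot: [-0.01, 0.975, 0.221, -0.0]
ft_force: [1.0, 0.2, -0.4]
width: 0.0425
t 13.6 tcp [0.7259 0.0705 0.0238] goal [0.7255 0.0674 0.123 ] F [ 1.   0.2 -0.4] w 0.0425
station tcp [-0.1334 -0.0817  0.0238]
shift [-0.0013  0.0007 -0.0992] turn [-0.0193 -0.0038  0.0096] j [0.   0.78 0.33 1.13 0.02 1.13]
```

Lift straight up, then back away from the reach limit.

```bash
python3 -m inch '[[[0,0,-0.015,-0.019,-0.004,0.009,0.5],[0,0,-0.03,0,0,0,0.5],[0,0,-0.03,0,0,0,0.5],[-0.02,0,-0.03,0,0,0,0.5],[-0.03,0,-0.04,0,0,0,0.5],[-0.03,0,-0.04,0,0,0,0.5],[-0.03,0,-0.04,0,0,0,0.5],[0,0,-0.03,0,0,0,0.5],[0,0,0,0,0,0,0.5]]]'
python3 go.py .0649 0 .285 115.03; python3 pic.py 9
```

```text
time: 14.5
tool_pos: [0.6248, 0.0197, 0.2947]
eef_rot: [0.008, 0.977, 0.213, 0.004]
ft_force: [1.3, -0.6, -0.2]
width: 0.0427
t 14.5 tcp [0.6248 0.0197 0.2947] goal [0.568  0.2156 0.285 ] F [ 1.3 -0.6 -0.2] w 0.0427
station tcp [-0.1366  0.0314  0.2947]
shift [ 0.03   -0.2019  0.0065] turn [ 0.0159  0.0098 -1.5779] j [-0.06  0.49  0.52  1.59 -0.01  1.08]
```

View pics/c_scene9.png

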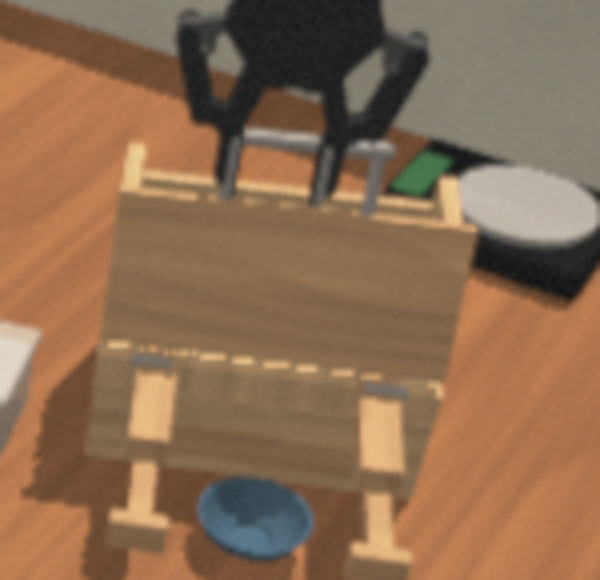

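View pics/c_top9.png

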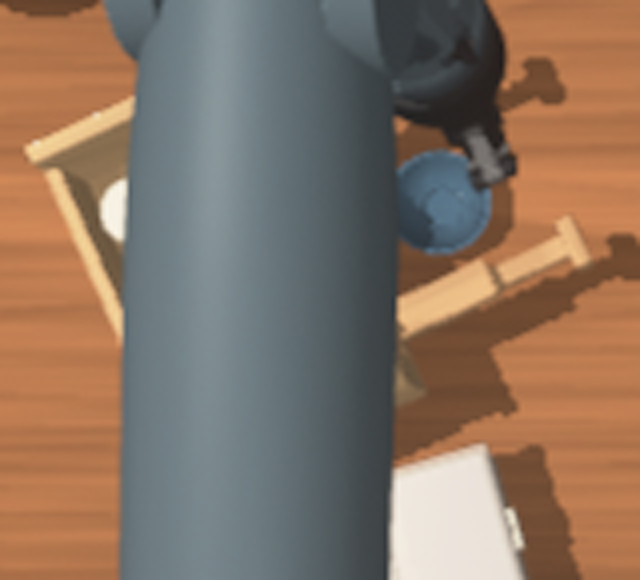

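```bash
python3 - <<'E'
import ov, numpy as np
p=np.load("p.npy"); p[3]=p[4]=.09
ov.overlay(p,"pics/%s9.png","pics/ov9_%s.png")
E
sed -i 's/scene=(295,105,130,125)/scene=(285,85,150,145)/' ov.py
python3 - <<'E'
import sys; sys.path.insert(0,'.')
import os; os.chdir('.')
import ov, numpy as np
p=np.load("p.npy"); p[3]=p[4]=.09
ov.overlay(p,"pics/%s9.png","pics/ov9_%s.png")
E
```

```text
(no output)
```

View pics/ov9_scene.png

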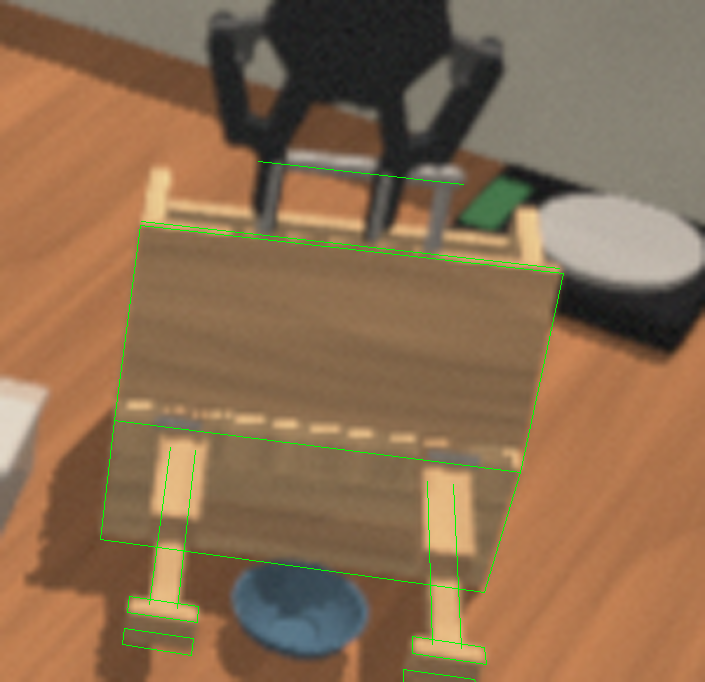

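```bash
python3 - <<'E'
from h import *
t=monitor.get_state()["tool_pos"]
for z in(0,.02,.03,.04,.05): print(z,(proj("scene",t+[0,0,z])-[285,85])*4)
E
```

```text
0 [[258.44877999 257.23016083]]
0.02 [[263.93663768 228.9567676 ]]
0.03 [[266.73691033 214.52978819]]
0.04 [[269.57578102 199.90395205]]
0.05 [[272.45405331 185.07511917]]
```

```bash
python3 -m inch '[[[0,0,0,0,0,-0.145,0.5],[0,0,0,0,0,-0.145,0.5],[0,0,0,0,0,-0.145,0.5],[0,0,0,0,0,-0.145,0.5],[0,0,0,0,0,-0.145,0.5],[0,0,0,0,0,-0.145,0.5],[0,0,0,0,0,-0.145,0.5],[0,0,0,0,0,-0.145,0.5],[0,0,0,0,0,-0.145,0.5],[0,0,0,0,0,-0.145,0.5]]]'
python3 go.py .0665 0 .29 115.03
```

```text
time: 15.6
tool_pos: [0.6212, 0.0206, 0.2705]
eef_rot: [-0.005, 0.57, 0.822, -0.013]
ft_force: [-0.3, 1.0, 1.0]
width: 0.0427
t 15.6 tcp [0.6212 0.0206 0.2705] goal [0.5674 0.217  0.29  ] F [-0.3  1.   1. ] w 0.0427
station tcp [-0.1343  0.0343  0.2705]
shift [ 0.2027  0.018  -0.0213] turn [-0.0273  0.0057 -0.0781] j [-0.06  0.51  0.49  1.57 -0.02 -0.42]
```

```bash
python3 -m inch '[[[0,0,-0.03,-0.027,0.006,-0.078,0.5],[0,0,-0.01,0,0,0,0.5],[0,0,0,0,0,0,0.5]]]'
python3 go.py .0665 0 .29 115.03
```

```text
time: 15.9
tool_pos: [0.6205, 0.0215, 0.3043]
eef_rot: [-0.005, 0.536, 0.844, -0.003]
ft_force: [-0.5, -0.9, -0.2]
width: 0.0429
t 15.9 tcp [0.6205 0.0215 0.3043] goal [0.5674 0.217  0.29  ] F [-0.5 -0.9 -0.2] w 0.0429
station tcp [-0.1331  0.0346  0.3043]
shift [0.1995 0.0354 0.0149] turn [-0.0107 -0.0051  0.003 ] j [-0.07  0.52  0.59  1.65 -0.   -0.51]
```

```bash
python3 -m inch '[[[0.02,0.004,0,-0.01,-0.005,0.003,0.5],[0.03,0.006,0,0,0,0,0.5],[0.03,0.006,0,0,0,0,0.5],[0.03,0.005,0,0,0,0,0.5],[0.03,0.005,0,0,0,0,0.5],[0.02,0.004,0,0,0,0,0.5],[0.02,0.004,0,0,0,0,0.5],[0,0,0,0,0,0,0.5]]]'
python3 go.py .0665 0 .26 115.03
```

```text
time: 16.7
tool_pos: [0.5739, 0.205, 0.2889]
eef_rot: [-0.006, 0.544, 0.839, -0.008]
ft_force: [0.5, -0.6, -0.3]
width: 0.0427
t 16.7 tcp [0.5739 0.205  0.2889] goal [0.5674 0.217  0.26  ] F [ 0.5 -0.6 -0.3] w 0.0427
station tcp [ 0.0528 -0.0008  0.2889]
shift [ 0.0136 -0.0004  0.0289] turn [-0.0194 -0.002  -0.0155] j [ 0.24  0.49  0.5   1.6  -0.   -0.18]
```

```bash
python3 -m inch '[[[0.013,0,0,-0.019,-0.002,-0.015,0.5],[0,0,0.01,0,0,0,0.5],[0,0,0,0,0,0,0.5]]]'
python3 go.py .0665 0 .205 115.03; python3 pic.py 10
```

```text
time: 17.0
tool_pos: [0.5681, 0.2164, 0.274]
eef_rot: [-0.001, 0.538, 0.843, -0.003]
ft_force: [-0.2, -0.6, -0.2]
width: 0.0427
t 17.0 tcp [0.5681 0.2164 0.274 ] goal [0.5674 0.217  0.205 ] F [-0.2 -0.6 -0.2] w 0.0427
station tcp [ 0.0656 -0.0004  0.274 ]
shift [0.001 0.    0.069] turn [-0.0061  0.0014 -0.0026] j [ 0.26  0.46  0.42  1.53 -0.   -0.17]
```

View pics/c_scene10.png

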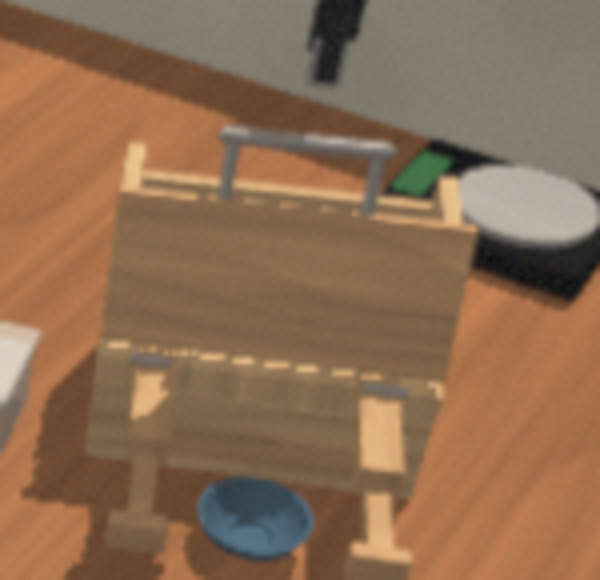

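```bash
python3 -m inch '[[[0.001,0,0.012,-0.006,0,-0.003,0.5],[0,0,0.012,0,0,0,0.5],[0,0,0,0,0,0,0.5]]]'
python3 go.py .0665 0 .205 115.03; python3 pic.py 11
```

```text
time: 17.4
tool_pos: [0.57, 0.2157, 0.2519]
eef_rot: [0.002, 0.538, 0.843, 0.001]
ft_force: [-0.2, -0.9, -0.8]
width: 0.0428
t 17.4 tcp [0.57   0.2157 0.2519] goal [0.5674 0.217  0.205 ] F [-0.2 -0.9 -0.8] w 0.0428
station tcp [ 0.0642 -0.0018  0.2519]
shift [ 0.0024 -0.002   0.0469] turn [ 0.0038  0.0026 -0.0032] j [ 0.26  0.45  0.34  1.46 -0.   -0.17]
```

```bash
python3 - <<'E'
import cv2,numpy as np
a=cv2.imread("pics/scene11.png")[80:150,320:400]
cv2.imwrite("pics/z11.png",cv2.resize(a,None,fx=8,fy=8,interpolation=2))
E
```

```text
(no output)
```

View pics/z11.png

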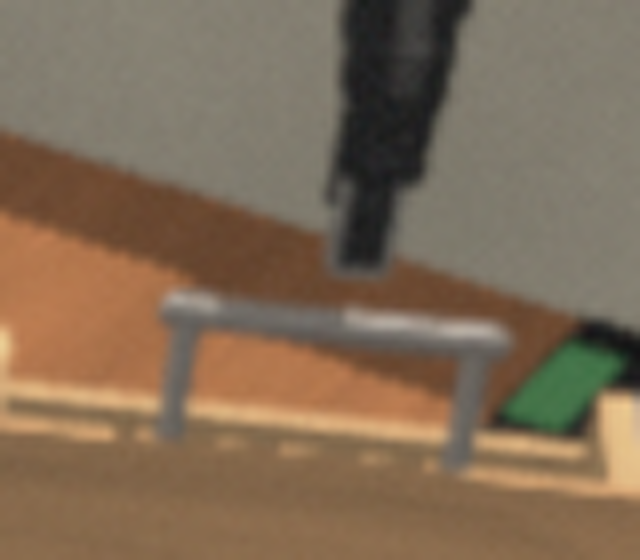

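View pics/c_top11.png

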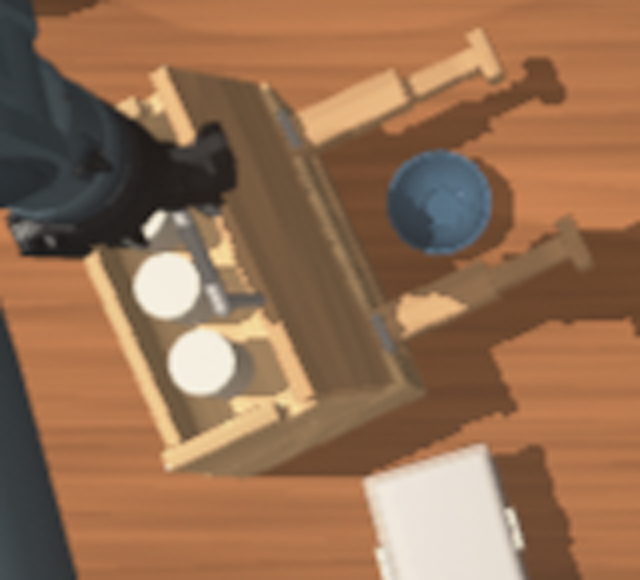

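```bash
python3 -m inch '[[[0.0024,-0.002,0.01,0.004,0.002,-0.003,0.5],[0,0,0.01,0,0,0,0.5],[0,0,0,0,0,0,0.5]]]'
python3 go.py .0665 0 .205 115.03
python3 -m inch '[[[0,0,0.01,0,0,0,0.5],[0,0,0.01,0,0,0,0.5],[0,0,0,0,0,0,0.5]]]'
python3 go.py .0665 0 .205 115.03; python3 pic.py 12
```

```text
time: 17.8
tool_pos: [0.5689, 0.2173, 0.2336]
eef_rot: [0.002, 0.537, 0.843, 0.002]
ft_force: [-0.0, -1.3, -1.2]
width: 0.0425
t 17.8 tcp [0.5689 0.2173 0.2336] goal [0.5674 0.217  0.205 ] F [-0.  -1.3 -1.2] w 0.0425
station tcp [ 0.066  -0.0015  0.2336]
shift [ 0.0005 -0.0017  0.0286] turn [ 0.0045  0.0013 -0.0007] j [ 0.26  0.44  0.29  1.41 -0.   -0.18]
time: 18.1
tool_pos: [0.5688, 0.2173, 0.2116]
eef_rot: [0.002, 0.537, 0.843, 0.001]
ft_force: [-0.6, -0.6, -0.2]
width: 0.0428
t 18.1 tcp [0.5688 0.2173 0.2116] goal [0.5674 0.217  0.205 ] F [-0.6 -0.6 -0.2] w 0.0428
station tcp [ 0.0661 -0.0014  0.2116]
shift [ 0.0004 -0.0015  0.0066] turn [ 0.0041  0.0013 -0.0007] j [ 0.26  0.44  0.23  1.35 -0.   -0.18]
```

```bash
python3 - <<'E'
import cv2,numpy as np
a=cv2.imread("pics/scene12.png")[80:150,320:400]
cv2.imwrite("pics/z12.png",cv2.resize(a,None,fx=8,fy=8,interpolation=2))
E
```

```text
(no output)
```

View pics/z12.png

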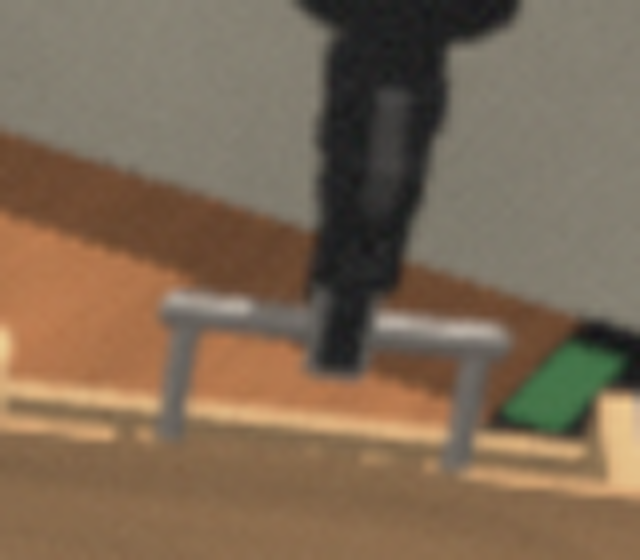

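View pics/c_top12.png

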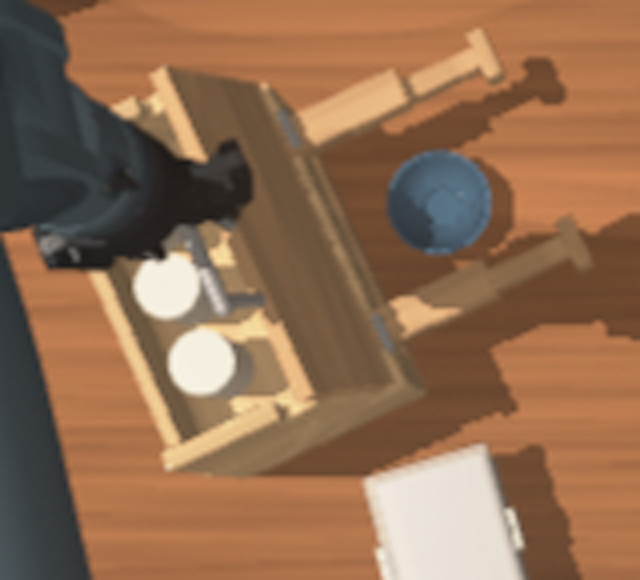

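```bash
python3 -m inch '[[[0,-0.001,0.006,0,0,0,0.5],[0,0,0,0,0,0,0],[0,0,0,0,0,0,0],[0,0,0,0,0,0,0],[0,0,0,0,0,0,0]]]'
python3 go.py .0665 0 .205 115.03
```

```text
time: 18.7
tool_pos: [0.5688, 0.2174, 0.2075]
eef_rot: [0.003, 0.537, 0.843, 0.003]
ft_force: [-0.2, -0.3, -1.0]
width: 0.0094
t 18.7 tcp [0.5688 0.2174 0.2075] goal [0.5674 0.217  0.205 ] F [-0.2 -0.3 -1. ] w 0.0094
station tcp [ 0.0662 -0.0015  0.2075]
shift [ 0.0003 -0.0015  0.0025] turn [ 0.0074  0.0014 -0.0003] j [ 0.26  0.44  0.21  1.34 -0.   -0.18]
```

```bash
cat > arc.py <<'E'
# arc.py dtheta n : next n shifts along the bar's arc from where the grip is now
from h import *
import sys
dth,n=float(sys.argv[1]),int(sys.argv[2])
s=monitor.get_state(); p=np.load("p.npy"); c,sn=np.cos(p[2]),np.sin(p[2])
d=s["tool_pos"]-[p[0],p[1],0]; x,y,z=c*d[0]+sn*d[1]-.0013,-sn*d[0]+c*d[1],d[2]+.0495
f=lambda th:np.array([-.17*np.sin(th-.35)+.007*np.cos(th-.35),.1+.17*np.cos(th-.35)+.007*np.sin(th-.35)])
rad=np.hypot(x,z-.1); th=.35+np.arctan2(-x,z-.1)+np.arctan2(.007,.17)
q=s["eef_rot"]; r=R.from_quat(q[[1,2,3,0]]); yw=np.deg2rad(115.03)
Rt=R.from_matrix(np.c_[[np.cos(yw),np.sin(yw),0],[np.sin(yw),-np.cos(yw),0],[0,0,-1]])
print("t",round(s["time"],1),"theta",round(th,3),"rad err",round(rad-.17014,4),"y",round(y,4),"bar z",round(z,4),"F",np.round(s["ft_force"],1),"w",round(s["width"],4))
print("turn",(r.inv()*Rt).as_rotvec().round(3))
cur=np.array([x,z])
for k in range(1,n+1):
    nx=f(th+k*dth); e=nx-cur; cur=nx
    print(np.round([e[0],(y+.0015) if k==1 else 0,-e[1]],4),end=" ")
print()
E
python3 arc.py .06 6
```

```text
t 18.7 theta -0.001 rad err -0.0003 y -0.0015 bar z 0.257 F [-0.2 -0.3 -1. ] w 0.0094
turn [ 0.007  0.001 -0.   ]
[-0.0094  0.     -0.0039] [-0.0097  0.     -0.003 ] [-0.0099  0.     -0.0024] [-0.01    0.     -0.0018] [-0.0101  0.     -0.0012] [-0.0102  0.     -0.0006]
```

```bash
python3 -m inch '[[[-0.0094,0,-0.0039,0.007,0.001,0,0],[-0.0097,0,-0.003,0,0,0,0],[-0.0099,0,-0.0024,0,0,0,0]]]'
python3 arc.py .06 5
```

```text
time: 19.0
tool_pos: [0.5803, 0.1922, 0.2167]
eef_rot: [-0.002, 0.536, 0.844, 0.001]
ft_force: [-2.8, 2.3, 4.0]
width: 0.0092
t 19.0 theta 0.171 rad err 0.0002 y -0.0012 bar z 0.2662 F [-2.8  2.3  4. ] w 0.0092
turn [-0.001 -0.005  0.002]
[-0.0101  0.0003 -0.0017] [-0.0101  0.     -0.0013] [-0.0102  0.     -0.0007] [-0.0102  0.     -0.0001] [-0.0102  0.      0.0005]
```

Tracking is clean: θ=0.17, radial error 0.2 mm, small force. I'll continue.

```bash
python3 -m inch '[[[-0.0101,0,-0.0018,-0.001,-0.005,0,0],[-0.0101,0,-0.0013,0,0,0,0],[-0.0102,0,-0.0007,0,0,0,0],[-0.0102,0,-0.0001,0,0,0,0]]]'
python3 arc.py .06 5; python3 pic.py 13
```

```text
time: 19.4
tool_pos: [0.5993, 0.152, 0.2218]
eef_rot: [-0.0, 0.537, 0.844, 0.001]
ft_force: [-0.4, 2.4, -3.1]
width: 0.0097
t 19.4 theta 0.434 rad err 0.0013 y -0.0014 bar z 0.2713 F [-0.4  2.4 -3.1] w 0.0097
turn [ 0.001 -0.001  0.001]
[-0.0101  0.0001  0.0021] [-0.0101  0.      0.0013] [-0.01   0.     0.002] [-0.0099  0.      0.0026] [-0.0097  0.      0.0031]
```

View pics/c_scene13.png

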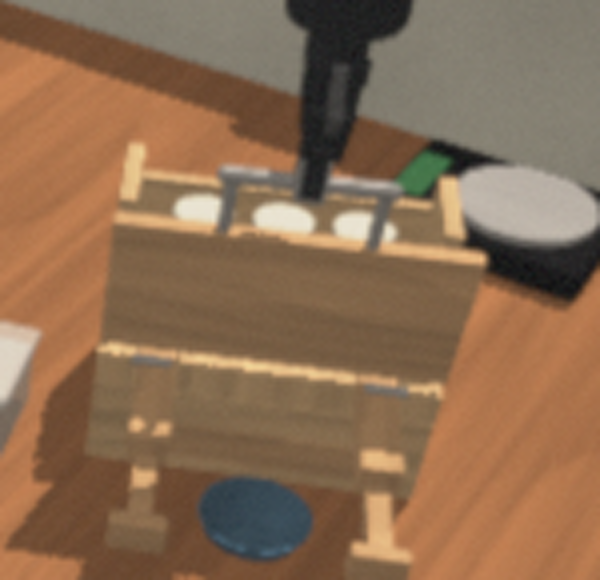

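The flap is just past upright, the bar (310,185) is held, and the supports are still out. Continuing.

```bash
python3 -m inch '[[[-0.0101,0,0.0018,0.001,-0.001,0,0],[-0.0101,0,0.0013,0,0,0,0],[-0.01,0,0.002,0,0,0,0],[-0.0099,0,0.0026,0,0,0,0]]]'
python3 arc.py .06 5
```

```text
time: 19.9
tool_pos: [0.6176, 0.1133, 0.2144]
eef_rot: [0.001, 0.537, 0.844, 0.0]
ft_force: [-1.7, 2.3, 1.0]
width: 0.0095
t 19.9 theta 0.687 rad err 0.0013 y -0.0016 bar z 0.2639 F [-1.7  2.3  1. ] w 0.0095
turn [0.001 0.001 0.001]
[-0.0093 -0.0001  0.0045] [-0.0095  0.      0.0038] [-0.0092  0.      0.0044] [-0.0089  0.      0.0049] [-0.0086  0.      0.0055]
```

```bash
echo
python3 -m inch '[[[-0.0094,0,0.0042,0.001,0.001,0,0],[-0.0095,0,0.0038,0,0,0,0],[-0.0092,0,0.0044,0,0,0,0],[-0.0089,0,0.0049,0,0,0,0]]]'
python3 arc.py .06 5
```

```text
time: 20.3
tool_pos: [0.6351, 0.076, 0.1955]
eef_rot: [0.0, 0.537, 0.844, -0.0]
ft_force: [-0.6, 3.9, -0.2]
width: 0.0094
t 20.3 theta 0.953 rad err 0.0012 y -0.0017 bar z 0.245 F [-0.6  3.9 -0.2] w 0.0094
turn [0.    0.001 0.001]
[-0.0079 -0.0002  0.0067] [-0.0081  0.      0.0062] [-0.0077  0.      0.0067] [-0.0073  0.      0.0071] [-0.0069  0.      0.0075]
```

```bash
python3 -m inch '[[[-0.008,0,0.0065,0,0,0,0],[-0.0081,0,0.0062,0,0,0,0],[-0.0077,0,0.0067,0,0,0,0],[-0.0073,0,0.0071,0,0,0,0]]]'
python3 arc.py .06 5
```

```text
time: 20.7
tool_pos: [0.65, 0.0444, 0.1668]
eef_rot: [0.001, 0.537, 0.844, -0.0]
ft_force: [-0.6, 3.5, -0.3]
width: 0.0093
t 20.7 theta 1.217 rad err 0.0015 y -0.0018 bar z 0.2163 F [-0.6  3.5 -0.3] w 0.0093
turn [ 0.001  0.002 -0.   ]
[-0.0056 -0.0003  0.0087] [-0.0062  0.      0.0081] [-0.0057  0.      0.0085] [-0.0052  0.      0.0088] [-0.0047  0.      0.0091]
```

```bash
python3 -m inch '[[[-0.0058,0,0.0085,0,0.001,0,0],[-0.0062,0,0.0081,0,0,0,0],[-0.0057,0,0.0085,0,0,0,0],[-0.0052,0,0.0088,0,0,0,0]]]'
python3 arc.py .06 5; python3 pic.py 14
```

```text
time: 21.1
tool_pos: [0.661, 0.0211, 0.1299]
eef_rot: [0.001, 0.537, 0.843, -0.0]
ft_force: [-0.5, 2.4, 0.7]
width: 0.0095
t 21.1 theta 1.481 rad err 0.0013 y -0.0019 bar z 0.1794 F [-0.5  2.4  0.7] w 0.0095
turn [ 0.001  0.002 -0.   ]
[-0.0033 -0.0004  0.0098] [-0.0039  0.      0.0094] [-0.0033  0.      0.0097] [-0.0027  0.      0.0098] [-0.0021  0.      0.01  ]
```

View pics/c_scene14.png

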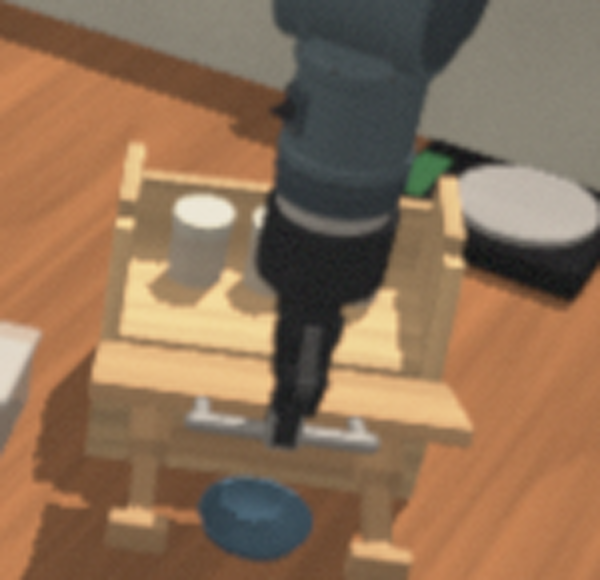

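The flap is at about 65° and still held at (285,430). Remaining angle is 0.44 rad.

```bash
python3 -m inch '[[[-0.0036,0,0.0096,0,0.001,0,0],[-0.0039,0,0.0094,0,0,0,0],[-0.0033,0,0.0097,0,0,0,0],[-0.0027,0,0.0098,0,0,0,0]]]'
python3 arc.py .06 5
```

```text
time: 21.6
tool_pos: [0.667, 0.0084, 0.0891]
eef_rot: [0.001, 0.537, 0.844, 0.0]
ft_force: [-1.2, 3.1, -1.1]
width: 0.0089
t 21.6 theta 1.733 rad err 0.0003 y -0.0021 bar z 0.1386 F [-1.2  3.1 -1.1] w 0.0089
turn [0.001 0.001 0.   ]
[-0.0017 -0.0006  0.0101] [-0.0014  0.      0.0101] [-0.0008  0.      0.0102] [-0.0002  0.      0.0102] [0.0004 0.     0.0102]
```

```bash
python3 -m inch '[[[-0.0017,0,0.0101,0,0.001,0,0],[-0.0012,0,0.0085,0,0,0,0],[-0.0006,0,0.0065,0,0,0,0]]]'
python3 arc.py .03 4
python3 -m inch '[[[0,0,0.003,0,0,0,0],[0,0,0.003,0,0,0,0]]]'
python3 arc.py .03 4
```

```text
time: 21.9
tool_pos: [0.6682, 0.006, 0.0639]
eef_rot: [-0.0, 0.537, 0.844, 0.001]
ft_force: [-17.1, 4.9, 49.5]
width: 0.0089
t 21.9 theta 1.882 rad err -0.0009 y -0.0021 bar z 0.1134 F [-17.1   4.9  49.5] w 0.0089
turn [ 0.002 -0.002  0.   ]
[-0.0012 -0.0006  0.005 ] [-0.0002  0.      0.0051] [-0.      0.      0.0051] [0.0001 0.     0.0051] 
time: 22.1
tool_pos: [0.6683, 0.006, 0.0649]
eef_rot: [0.002, 0.537, 0.844, 0.002]
ft_force: [-6.8, 0.8, 14.4]
width: 0.0093
t 22.1 theta 1.877 rad err -0.0008 y -0.0021 bar z 0.1144 F [-6.8  0.8 14.4] w 0.0093
turn [0.005 0.    0.   ]
[-0.0012 -0.0006  0.005 ] [-0.0002  0.      0.0051] [-0.0001  0.      0.0051] [0.0001 0.     0.0051]
```

```bash
python3 pic.py 15; python3 - <<'E'
import ov, numpy as np
p=np.load("p.npy"); p[3]=p[4]=.09
ov.overlay(p,"pics/%s15.png","pics/ov15_%s.png",1.92)
E
```

```text
(no output)
```

View pics/ov15_scene.png

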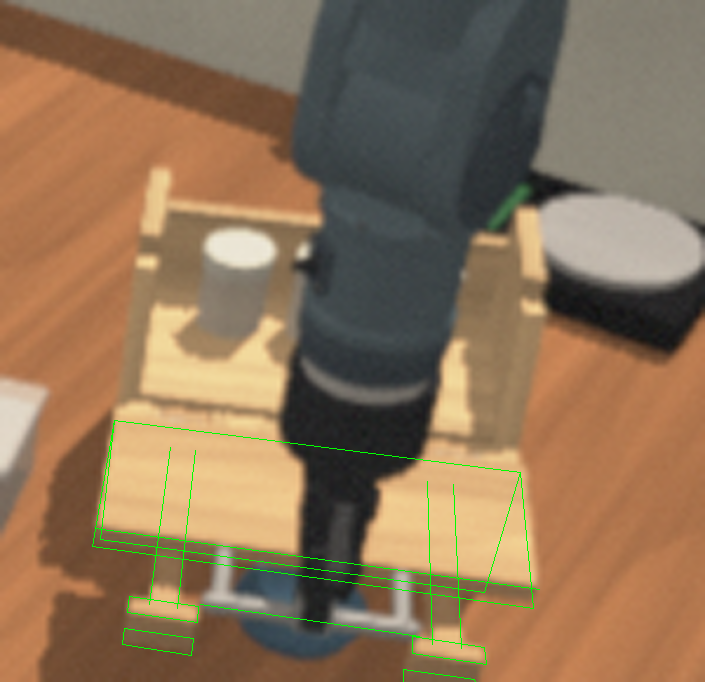

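View pics/c_top15.png

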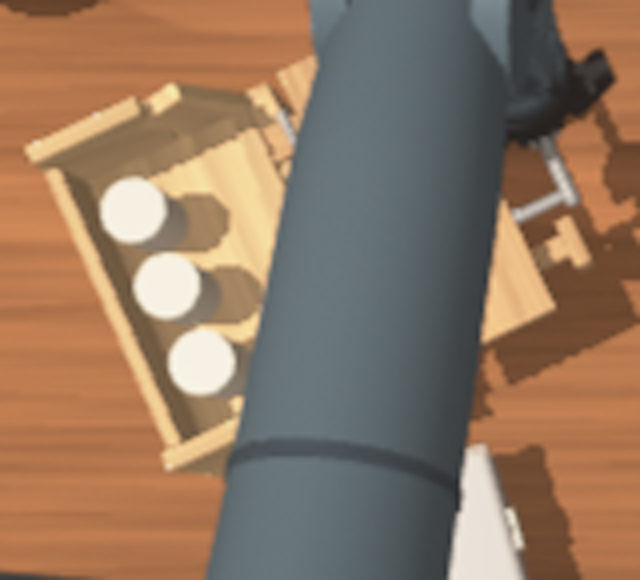

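Image overlay at θ=1.92 matches the panel's front edge ((97,527)–(535,588)) and the bar to about 1 px. The force rise marks contact with the supports, so I release with only a small opening because the panel edge is close.

```bash
python3 -m inch '[[[0,0,0,0,0,0,0.3],[0,0,0,0,0,0,0.3],[0,0,0,0,0,0,0.3]]]'
python3 arc.py .03 1; python3 pic.py 16; python3 - <<'E'
import ov, numpy as np
p=np.load("p.npy"); p[3]=p[4]=.09
ov.overlay(p,"pics/%s16.png","pics/ov16_%s.png",1.92)
E
```

```text
time: 22.5
tool_pos: [0.6689, 0.0042, 0.0658]
eef_rot: [0.004, 0.537, 0.843, 0.001]
ft_force: [0.2, -0.7, 0.1]
width: 0.0258
t 22.5 theta 1.873 rad err 0.0012 y -0.0019 bar z 0.1153 F [ 0.2 -0.7  0.1] w 0.0258
turn [ 0.005  0.005 -0.   ]
[ 0.0008 -0.0004  0.0052]
```

View pics/ov16_scene.png

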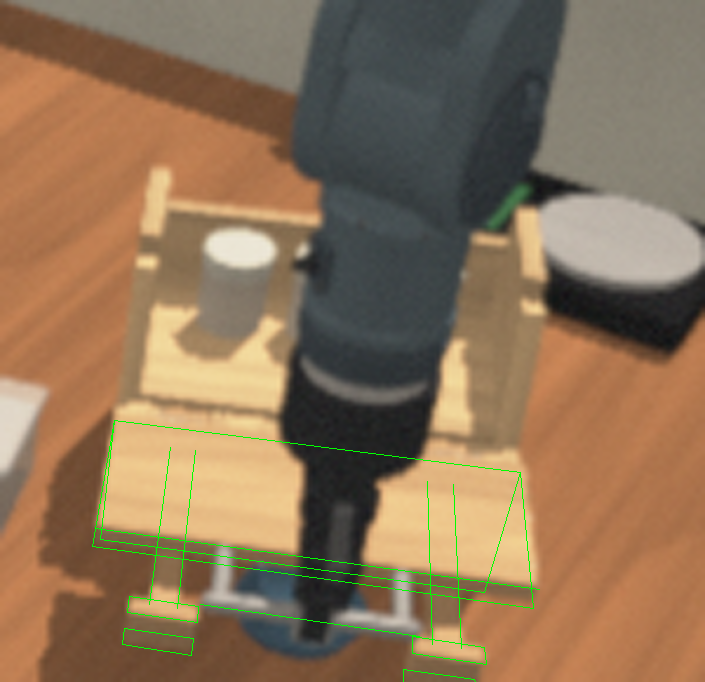

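The flap stayed put when the grip opened: force is zero and the bar didn't move. Now I lift straight off.

```bash
python3 -m inch '[[[0,0,-0.01,0.005,0.005,0,0.3],[0,0,-0.01,0,0,0,0.3],[0,0,-0.01,0,0,0,0.3]]]'
python3 arc.py .03 1
python3 -m inch '[[[0,0,-0.03,0,0,0,0.3],[0,0,-0.04,0,0,0,0.3],[0,0,-0.04,0,0,0,0.3],[0,0,-0.04,0,0,0,0.3],[-0.04,0,-0.02,0,0,0,0.3],[-0.05,0,0,0,0,0,0.3],[-0.05,0,0,0,0,0,0.3],[-0.05,0,0,0,0,0,0.3],[0,0,0,0,0,0,0.3],[0,0,0,0,0,0,0.3]]]'
python3 arc.py .03 1; python3 pic.py 17; python3 - <<'E'
import ov, numpy as np
p=np.load("p.npy"); p[3]=p[4]=.09
ov.overlay(p,"pics/%s17.png","pics/ov17_%s.png",1.92)
E
```

```text
time: 22.9
tool_pos: [0.6666, 0.0041, 0.0931]
eef_rot: [-0.003, 0.537, 0.843, -0.002]
ft_force: [-0.1, -0.4, 1.3]
width: 0.0256
t 22.9 theta 1.716 rad err 0.0049 y 0.0002 bar z 0.1426 F [-0.1 -0.4  1.3] w 0.0256
turn [-0.006 -0.003 -0.001]
[0.0036 0.0017 0.0062] 
time: 23.9
tool_pos: [0.7262, -0.1554, 0.2594]
eef_rot: [0.002, 0.536, 0.844, -0.0]
ft_force: [0.4, 0.7, 1.2]
width: 0.026
t 23.9 theta 1.41 rad err 0.2285 y 0.0137 bar z 0.3089 F [0.4 0.7 1.2] w 0.026
turn [0.001 0.003 0.002]
[0.192  0.0152 0.1241]
```

View pics/ov17_scene.png

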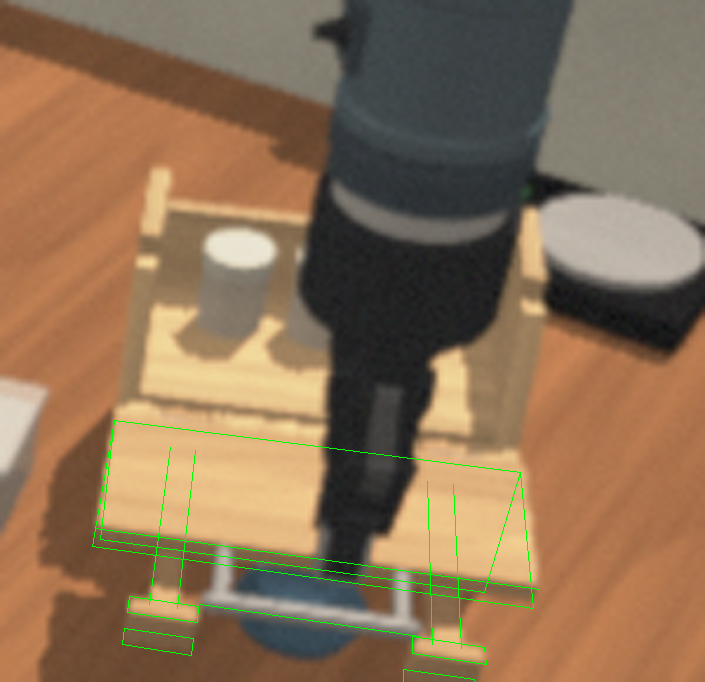

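View pics/top17.png

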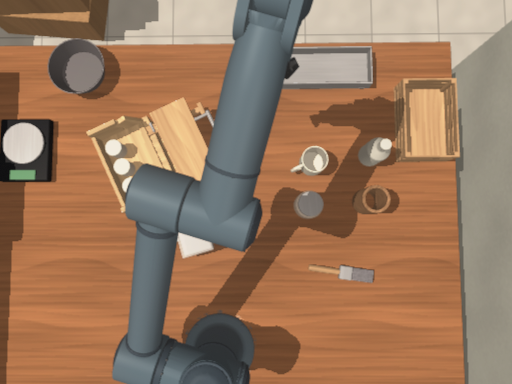

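View pics/scene17.png

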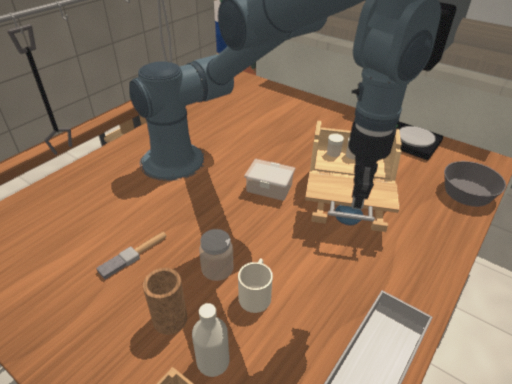

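The flap is level on both supports, the bar is free, and the bystanders sit at the same pixels as at the start. Handing in.

```bash
python3 - <<'E'
from bench import monitor,ticket
s=monitor.get_state(); print(s["time"],abs(s["qd"]).max().round(4),s["ft_force"].round(1)); print(ticket.close_job())
E
```

```text
24.0 0.0233 [ 0.3  0.8 -0.3]
the job is handed in; nothing more can be done
None
```

The flap now lies level on both supports and the gripper has let go. I handed the job in at 24.0 s of the 72 s allowed.

- **Supports:** With the flap still up, I pulled both out until they stopped. A further pull of about 16 N (left) and 17 N (right) moved neither, and the camera overlay matched 90 mm out.
- **Flap:** I held the bar the whole way, staying within about 1.5 mm of its arc. Opening the fingers changed nothing, and the overlay for the level position matched the panel edge and bar to about 1 pixel.
- **Bystanders:** In the last scene image, the dish, tub, mug, jar, bottle, cork tube and brush show no visible shift from the first image.

Checks that disagreed or went wrong:
- **Tool height:** In the images, the fingertips sat about 33 mm higher than the reported tool position. My first close on the left support therefore caught nothing. I went lower and it held.
- **Final angle:** Going by the reported tool position, the flap stopped at about 1.88 rad, with the bar 6–7 mm above its level height. The images show it level, and I relied on those.
- **Contact force:** When the flap met the supports, the wrist force peaked at about 53 N. That is under the 120 N wrist limit. It was carried by the finger pads on the bar, so I don't believe it counts against the 40 N limit on the gripper's body.

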